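Make up a carving kit and a sharpening kit

ROBOT

A 6-joint arm with a two-finger parallel gripper is mounted at the origin on the work surface. World frame = base frame: x ahead of the robot, y to its left, z up, the work surface at z = 0. Lengths are in m, angles in rad, forces in N, time in s.
With the tool pointing down it reaches from about 0.425 to 0.95 m from the base axis. Payload 3.5 kg.
Tool frame: the origin (TCP) lies midway between the tips of the shut fingers; the grasp point (between the pads) lies 19 mm behind it; z points along the fingers, x is the direction in which the jaws open and shut, and the axes are right-handed (so a half turn about z gives the same grasp; the last joint's range is limited). The gripper opens to 85 mm and grips with 20 to 120 N. Pads are 22 mm wide; open, the fingers measure 114 mm over their backs; the gripper's body (76 mm by 85 mm) begins 54 mm behind the grasp point. The pads swing forward as they close: fully open they stand 13 mm farther back than shut.
Start: joints at [1.156, 0.286, 1.577, -0, 1.279, -0.15], TCP at [0.177, 0.651, 0.231] pointing down, gripper open.
Joint ranges: [-2.77, 2.77], [-0.9, 2.22], [0.21, 2.48], [-1.53, 4.67], [0.24, 2.81], [-2.84, 2.84]. Speed limits (rad/s): [2.79, 2.79, 3.14, 3.14, 3.14, 3.14].

INTERFACE

Orientations are given as [roll, pitch, yaw] about the fixed x, y, z axes, in that order (R = Rz(yaw) Ry(pitch) Rx(roll)).
In Python, from station import bot, optics, close_job gives the robot as it stands. The module is installed in compiled form; this text tells all that it offers.
- The arm moves only by the tool step_arm, never from a script. Its argument "increments" is a list of rows, each a list of 7 numbers: the shift along the tool's x, y, z scaled (see below), then the turn, a rotation vector about the tool's x, y, z scaled (see below), then the opening in per cent of the stroke, from 0 (shut) to 100 (fully open). A call has 1 to 10 rows; each row shifts and turns the commanded pose from where the row before left it, along the tool's axes as they then stand; what a row does not reach is not made up. The controller multiplies each number of a shift by 30 mm and each number of a turn by 6 degrees. A row lasts 1/8 s, in which the tool goes at most 62.5 mm and 10.7 degrees, less where a joint would pass 70% of its speed; a pose out of reach is approached as far as the arm can. A call with a number of a shift or a turn outside -1 to 1 is refused whole. A call with a gripper value outside its range is refused whole. The fingers move at their own pace and stop on an object; "force" is the grip in N (left out, the last holds). Time passes only in rows, so rows that do not move let the fingers close. It gives the time, the measured TCP pose, the force and the opening at its end, in the units of the state.
- bot.read_state(): the state, without advancing time (a new reading comes with each control period).
- optics.grab_frame(name): name is "scene" or "top" or "wrist"; returns the picture (400x640x3 uint8, red, green, blue); there is no depth.
- optics.calibration(name): a dict with "vfov" (degrees; the focal length in pixels is half the picture's height over the tangent of half this angle, whatever the lens; pixels are square), "cx", "cy" (the principal point, pixels), "extrinsics" (4x4, takes a point from camera to world coordinates). Camera axes: x right, y down, z forward; pixel columns grow to the right and rows downward; lengths in m; the calibration is good to about 2 mm. The wrist camera is an equidistant fisheye: a pixel r from the principal point sees the ray r / f radians off the axis. A picture is of the moment at which its call begins: read the wrist's pose just before it. calibration takes no time and is no camera call; for the wrist camera it gives the pose at the moment of the call.
- close_job(): hands the job in, once; it reports no verdict.
The state is a dict: "clock": time; "joint_positions": joint angles; "joint_vel": joint speeds; "joint_efforts": joint torques, N m; "position": TCP position; "ee_rot": TCP orientation; "force": force on the tool from outside, world axes, zero at the start; "moment": the same for the moment, N m; "opening": finger opening in m.
Only numpy, scipy, OpenCV 4.12 (cv2) and the standard library are available. Lean on these libraries where they do the work, as an engineer would, in place of code of your own. Each camera call takes 0.05 s, during which the arm holds its last target.

TASK

Make up two kits in the shallow wooden trays on the carver's bench. Carving kit, in the nearly square tray with two long bays: the stone whale on its belly in the wide bay and the knife in the narrow bay. Sharpening kit, in the long slim tray: the tin standing in the small bay, the plain thick honing stone lying flat lengthwise in the large bay with the thin grooved flattening stone on top of it, grooves up, faces flat together and edges flush; leave the jar and the owl standing where they are.

Things in the scene. Friction and masses are not known exactly. Their poses are not given: they have to be found in the camera images.
- whale: Roughed-out killer whale of dark stone, lying on its belly: 97 mm long over all, body 36 mm wide and 34 mm high, thin back fin up to 48 mm, small flat tail fins 42 mm wide and clear of the floor. Origin: underside, mid-length; x points to its head, z up. Its flat flanks (36 mm apart, parallel to x, from 25 mm behind the origin to 37 mm ahead) are the place to grip. About 200 g.
- knife: Carving knife with a fat square wooden handle and short steel blade, lying flat: 130 mm long over all, handle 26 mm wide, 26 mm high and 86 mm long, blade thin, 13 mm above the bench. Origin: mid-length of the whole knife, at the level of the handle's underside; x points to the blade tip, z up; the handle's centre (about the centre of mass, grip it here) is 22 mm behind the origin, at x = -22 mm. About 80 g.
- honing_stone: Honing stone: plain smooth grey slab without grooves, 95 x 42 x 24 mm (x, y, z). Origin: centre of the underside, z up. About 240 g.
- flattening_stone: Flattening stone: thinner grey slab with slanting dark grooves across its upper face, 95 x 42 x 14 mm (x, y, z), same outline as the honing stone. Origin: centre of the underside, z up. About 140 g.
- tin: Low round closed metal tin of strop paste, 50 mm across, 36 mm high. Origin: centre of the underside, z up. About 110 g.
- carving_tray: The nearly square shallow wooden tray, fixed to the bench, 178 x 152 mm (x, y), divided lengthwise into two long bays. Floor 4 mm and all rims and the divider 12 mm above the bench, walls 4 mm. Narrow bay: 170 x 56 mm, centre at x 0, y +44 mm; wide bay: 170 x 84 mm, centre at x 0, y -30 mm. Origin: centre of the underside; x along the bays, z up.
- sharpening_tray: The long slim shallow wooden tray, fixed to the bench, 206 x 104 mm (x, y), with one divider across it. Floor 4 mm and all rims and the divider 12 mm above the bench, walls 4 mm. Large bay: 120 (x) x 96 (y) mm, centre at x -39 mm, y 0; small bay: 74 (x) x 96 (y) mm, centre at x +62 mm, y 0. Origin: centre of the underside; x along its length towards the small bay, z up.
- jar: Bystander: small upright amber glass jar with black lid, 40 mm across, 68 mm high, standing among the stock. Origin: centre of the underside.
- owl: Bystander: small upright carved wooden owl, 42 mm across, 69 mm high. Origin: centre of the underside.
Not all that is in view belongs to the job. Leave any yellow look-alike of the sharpening_tray alone.

How it is judged:
At the end, for the whole second after the job is handed in: Whale, knife, tin and honing stone rest flat on the tray floors, each wholly inside its own bay; flattening stone flat on the honing stone, within 8 mm of flush each way and 0.15 rad of parallel. All upright within 0.1 rad and at rest (x of whale in the frame of carving_tray between -0.045 and 0.045 m and y of whale in the frame of carving_tray between -0.055 and -0.005 m and z of whale in the frame of carving_tray between 0.001 and 0.008 m and x of knife in the frame of carving_tray between -0.025 and 0.025 m and y of knife in the frame of carving_tray between 0.028 and 0.06 m and z of knife in the frame of carving_tray between 0.001 and 0.008 m and x of honing_stone in the frame of sharpening_tray between -0.055 and -0.023 m and y of honing_stone in the frame of sharpening_tray between -0.029 and 0.029 m and z of honing_stone in the frame of sharpening_tray between 0.001 and 0.008 m and x of tin in the frame of sharpening_tray between 0.046 and 0.078 m and y of tin in the frame of sharpening_tray between -0.027 and 0.027 m and z of tin in the frame of sharpening_tray between 0.001 and 0.008 m and x of flattening_stone in the frame of honing_stone between -0.008 and 0.008 m and y of flattening_stone in the frame of honing_stone between -0.008 and 0.008 m and z of flattening_stone in the frame of honing_stone between 0.021 and 0.0265 m and angle between the x axis of flattening_stone and the x axis of honing_stone, either way round below 0.15 rad and angle between each of whale, knife, honing_stone, flattening_stone, tin's own z axis and vertical below 0.1 rad and linear speed of each of whale, knife, honing_stone, flattening_stone, tin below 0.02 m/s); the robot touches nothing.
It fails at once if the jar was shifted by more than 20 mm or knocked over (distance of jar from where it was at the start of the episode above 0.02 m or angle between jar's own z axis and vertical above 0.5 rad).
It fails at once if the owl was shifted by more than 20 mm or knocked over (distance of owl from where it was at the start of the episode above 0.02 m or angle between owl's own z axis and vertical above 0.5 rad).
It also fails if it takes over 138 s, if anything falls off the work surface, if the arm or the gripper's body presses on something with over 40 N, if the wrist force passes 120 N, or if a joint passes its speed limit or range.

## Working session

There is one attempt and no reset: what is moved stays moved. The work goes in short steps, Python scripts to look and compute and a tool call to move; the robot and the scene stay as the last step left them, time stands still between calls to the robot, and variables do not carry over. Pictures are saved under pics/ and viewed, and the job is handed in when it is done.

Besides the shell and the picture viewer there is one more tool, called after ">>>" in YAML: its name, and indented under it one key for each argument. step_arm: Moves the arm, as the interface text tells. Shifts and turns lie within -1 to 1; 1 stands for 30 mm of shift or 6 degrees of turn. Its arguments: {"type":"object","properties":{"increments":{"type":"array","items":{"type":"array","items":{"type":"number"}}},"force":{"type":"number"}},"required":["increments"]}

```bash
mkdir -p pics; python3 - <<'E'
from station import bot, optics
import cv2
print(bot.read_state())
for n in ("scene","top"):
    im=optics.grab_frame(n); cv2.imwrite(f"pics/{n}0.png",im[:,:,::-1]); c=optics.calibration(n); print(n,c)
im=optics.grab_frame("wrist"); cv2.imwrite("pics/wrist0.png",im[:,:,::-1]); print(optics.calibration("wrist"))
E
```

```text
{'clock': 0.0, 'joint_positions': array([ 1.15600241e+00,  2.87198415e-01,  1.57821684e+00,  1.04753831e-05,
        1.27863657e+00, -1.50005605e-01]), 'joint_vel': array([-0.00058425, -0.00022773,  0.00019397, -0.00096832, -0.00098995,
        0.00162452]), 'joint_efforts': array([ 3.34668875e-04, -4.05992317e+01, -2.92618418e+01, -2.08901160e-04,
        6.06178233e-03, -1.66213539e-05]), 'position': array([0.17634511, 0.65085004, 0.2299038 ]), 'ee_rot': array([-3.14121523e+00,  2.43005809e-03,  1.30600544e+00]), 'force': array([-0.10434525,  0.18482221,  0.17307277]), 'moment': array([ 0.0230723 , -0.02401171, -0.04242733]), 'opening': 0.08544498190010796}
scene {'vfov': 42.442827111497344, 'cx': 318.8185067344662, 'cy': 198.27809297701626, 'extrinsics': array([[ 0.38941722,  0.57819515, -0.71696903,  1.44272076],
       [ 0.92103218, -0.25065612,  0.29811279, -0.41879252],
       [-0.00734531, -0.7764418 , -0.63014615,  0.9325581 ],
       [ 0.        ,  0.        ,  0.        ,  1.        ]])}
top {'vfov': 47.61438652777029, 'cx': 314.6214455208584, 'cy': 200.70702184601052, 'extrinsics': array([[ 0.02963324, -0.99420607,  0.10332552,  0.29895199],
       [-0.99932154, -0.03172924, -0.01870079,  0.00285927],
       [ 0.02187088, -0.10270125, -0.99447178,  1.19258215],
       [ 0.        ,  0.        ,  0.        ,  1.        ]])}
{'vfov': 65.70646984690485, 'cx': 320.4875853511705, 'cy': 196.57867870118088, 'extrinsics': array([[ 2.61004711e-01,  9.30965954e-01,  2.55301652e-01,
         1.11288746e-01],
       [ 9.65337277e-01, -2.51520985e-01, -6.97218502e-02,
         6.68655316e-01],
       [-6.94945866e-04,  2.64649933e-01, -9.64344301e-01,
         3.72838167e-01],
       [ 0.00000000e+00,  0.00000000e+00,  0.00000000e+00,
         1.00000000e+00]])}
```

View pics/top0.png

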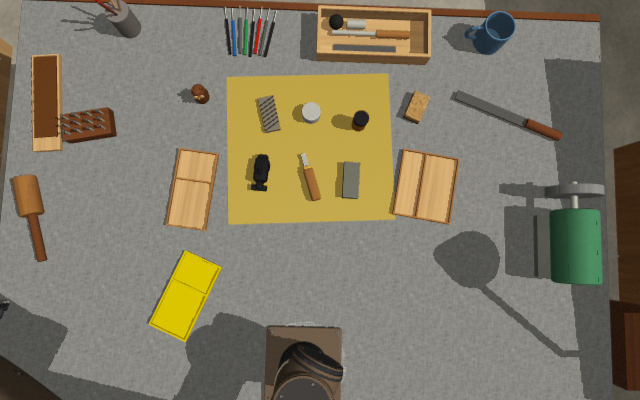

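View pics/scene0.png

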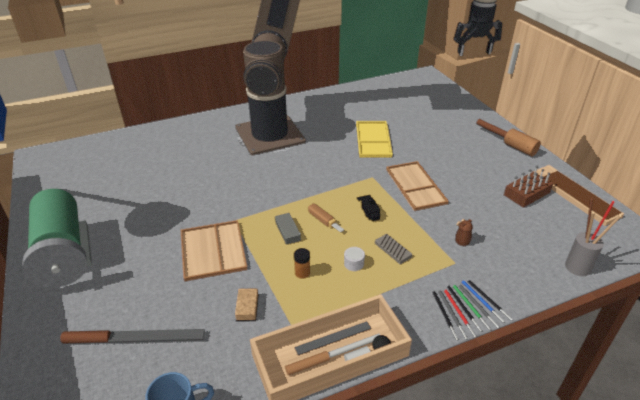

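View pics/wrist0.png

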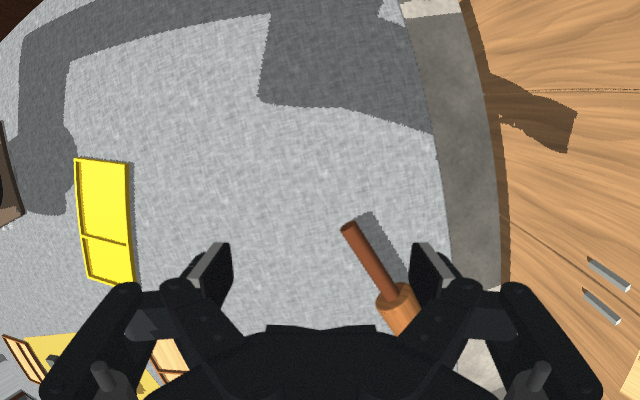

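```bash
cat > h.py <<'E'
import numpy as np, cv2
from station import bot, optics
from scipy.spatial.transform import Rotation as R
CAL={}
def cal(n):
    c=optics.calibration(n); return c
def ray(n,u,v,c=None):
    c=c or cal(n); f=200/np.tan(np.radians(c["vfov"]/2))
    x,y=(u-c["cx"]),(v-c["cy"])
    if n=="wrist":
        r=np.hypot(x,y); t=r/f; d=np.array([np.sin(t)*x/max(r,1e-9),np.sin(t)*y/max(r,1e-9),np.cos(t)])
    else: d=np.array([x/f,y/f,1.])
    E=c["extrinsics"]; return E[:3,3],E[:3,:3]@d
def px2w(n,u,v,z,c=None):
    o,d=ray(n,u,v,c); return o+d*(z-o[2])/d[2]
def proj(n,P,c=None):
    c=c or cal(n); f=200/np.tan(np.radians(c["vfov"]/2)); E=c["extrinsics"]
    p=E[:3,:3].T@(np.asarray(P)-E[:3,3])
    if n=="wrist":
        r=np.hypot(p[0],p[1]); t=np.arctan2(r,p[2]); return np.array([c["cx"]+f*t*p[0]/r,c["cy"]+f*t*p[1]/r])
    return np.array([c["cx"]+f*p[0]/p[2],c["cy"]+f*p[1]/p[2]])
def crop(src,x0,y0,w,h,s,out):
    im=cv2.imread(src)[y0:y0+h,x0:x0+w]; cv2.imwrite(out,cv2.resize(im,None,fx=s,fy=s,interpolation=cv2.INTER_CUBIC))
E
python3 - <<'E'
from h import *
crop("pics/top0.png",240,90,140,120,5,"pics/c1.png")
crop("pics/top0.png",155,75,80,160,4,"pics/c2.png")
crop("pics/top0.png",380,80,90,150,4,"pics/c3.png")
print(proj("top",[0.177,0.651,0.231]),proj("top",[0,0,0]))
E
```

```text
[-12.55402256 297.75623088] [302.03084835 365.44158505]
```

View pics/c1.png

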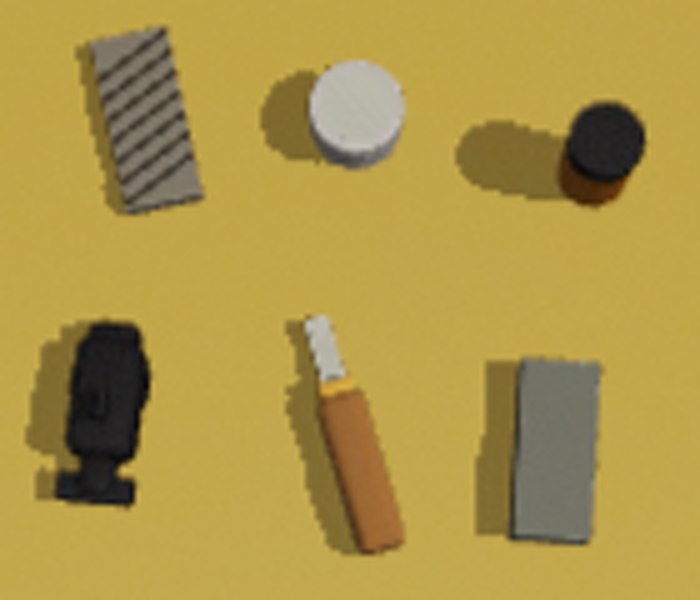

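View pics/c2.png

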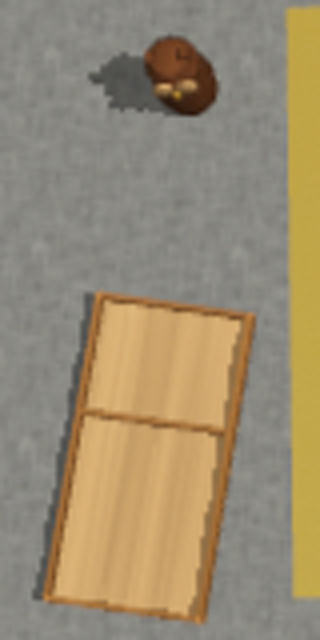

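View pics/c3.png

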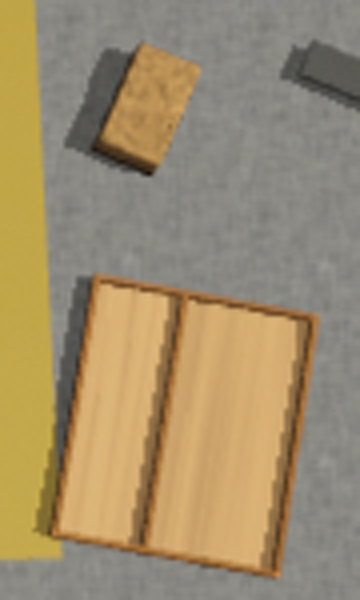

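```bash
python3 - <<'E'
from h import *
def P(x0,y0,s,a,b,z): return px2w("top",x0+(a+.5)/s-.5,y0+(b+.5)/s-.5,z)
def rect(name,off,pts,z):
    w=np.array([P(*off,a,b,z)[:2] for a,b in pts])  # order: TL,TR,BR,BL in image
    c=w.mean(0); l=(w[0]+w[1]-w[2]-w[3])/2; r=(w[0]+w[3]-w[1]-w[2])/2
    print(name,c.round(4),"L",np.linalg.norm(l).round(4),"W",np.linalg.norm(r).round(4),"yaw",np.degrees(np.arctan2(l[1],l[0])).round(1),np.degrees(np.arctan2(r[1],r[0])-np.pi/2).round(1))
A=(240,90,5)
rect("flat",A,[(90,42),(166,28),(203,198),(128,210)],.014)
rect("hone",A,[(520,358),(600,363),(590,541),(512,537)],.024)
rect("handle",A,[(322,397),(360,390),(402,542),(362,552)],.026)
print("tip",P(*A,316,318,.013),"tin",P(*A,357,107,.036),"jar",P(*A,606,142,.068),"owl",P(155,75,4,172,60,.069))
print("whale head",P(*A,118,326,.02),"tail",P(*A,95,492,.015))
rect("sharp",(155,75,4),[(95,293),(254,315),(203,622),(44,600)],.012)
rect("carve",(380,80,4),[(94,275),(319,315),(279,577),(53,536)],.012)
E
```

```text
flat [0.6509 0.1092] L 0.0945 W 0.0407 yaw 14.5 12.1
hone [ 0.479  -0.1116] L 0.0943 W 0.0414 yaw -1.6 -1.4
handle [ 0.4646 -0.0107] L 0.0832 W 0.0208 yaw 16.6 14.3
tip [0.54672182 0.01566446 0.013     ] tin [ 0.65487742 -0.00240916  0.036     ] jar [ 0.63134569 -0.1296559   0.068     ] owl [0.68998547 0.28750891 0.069     ]
whale head [0.53743626 0.11918645 0.02      ] tail [0.44999387 0.12803053 0.015     ]
sharp [0.443  0.3018] L 0.2039 W 0.1045 yaw -6.1 -6.1
carve [ 0.4706 -0.313 ] L 0.1771 W 0.1515 yaw -8.5 -8.4
```

```bash
cat >> h.py <<'E'
def plan(x,y,z,yawdeg):
    s=bot.read_state(); p=s["position"]; M=R.from_euler("xyz",s["ee_rot"])
    T=R.from_euler("xyz",[np.pi,0,np.radians(yawdeg)])
    rv=np.degrees((M.inv()*T).as_rotvec())
    d=np.array([x,y,z])-p
    print("clk %.2f"%s["clock"],"pos",p.round(4),"rpy",np.degrees(s["ee_rot"]).round(1),"F",s["force"].round(1),"open",round(float(s["opening"]),4),"q6 %.2f"%s["joint_positions"][5])
    print("turn units",(rv/6).round(2),"| shift BEFORE turn",(M.inv().apply(d)/.03).round(2),"| AFTER turn",(T.inv().apply(d)/.03).round(2))
E
python3 -c "
from h import *
plan(.45,.45,.21,84); plan(.50,.1225,.16,84)"
```

```text
clk 0.15 pos [0.1764 0.651  0.2302] rpy [-1.80e+02  1.00e-01  7.48e+01] F [-0.2 -0.6  0.3] open 0.0854 q6 -0.15
turn units [-0.    0.02 -1.53] | shift BEFORE turn [-4.08 10.56  0.68] | AFTER turn [-5.71  9.77  0.67]
clk 0.15 pos [0.1764 0.651  0.2302] rpy [-1.80e+02  1.00e-01  7.48e+01] F [-0.2 -0.6  0.3] open 0.0854 q6 -0.15
turn units [-0.    0.02 -1.53] | shift BEFORE turn [-14.18  15.02   2.36] | AFTER turn [-16.39  12.57   2.34]
```

>>> step_arm:
  increments:
    - [-0.5,1,0,0,0,-0.8,100]
    - [-0.5,1,0,0,0,-0.73,100]
    - [-0.6,1,0,0,0,0,100]
    - [-0.6,1,0,0,0,0,100]
    - [-0.6,1,0,0,0,0,100]
    - [-0.6,1,0,0,0,0,100]
    - [-0.6,1,0.1,0,0,0,100]
    - [-0.6,1,0.2,0,0,0,100]
    - [-0.6,1,0.2,0,0,0,100]
    - [-0.6,1,0.2,0,0,0,100]
  force: 60

```text
clock: 1.4
position: [0.4528, 0.4398, 0.2097]
ee_rot: [-3.141, 0.0, 1.466]
force: [0.4, 0.1, 0.4]
opening: 0.0851
```

```bash
python3 -c "
from h import *
plan(.50,.1225,.16,84)"
```

```text
clk 1.40 pos [0.4528 0.4398 0.2097] rpy [-180.    0.   84.] F [0.4 0.1 0.4] open 0.0851 q6 -0.86
turn units [-0.01  0.    0.  ] | shift BEFORE turn [-10.35   2.67   1.66] | AFTER turn [-10.35   2.67   1.66]
```

>>> step_arm:
  increments:
    - [-1,0.25,0,0,0,0,100]
    - [-1,0.25,0,0,0,0,100]
    - [-1,0.25,0,0,0,0,100]
    - [-1,0.25,0,0,0,0,100]
    - [-1,0.25,0.2,0,0,0,100]
    - [-1,0.25,0.2,0,0,0,100]
    - [-1,0.3,0.3,0,0,0,100]
    - [-1,0.3,0.3,0,0,0,100]
    - [-1,0.3,0.3,0,0,0,100]
    - [-1,0.27,0.3,0,0,0,100]

```text
clock: 2.65
position: [0.5004, 0.133, 0.1618]
ee_rot: [-3.141, 0.0, 1.466]
force: [-0.5, -0.5, 0.4]
opening: 0.0853
```

>>> step_arm:
  increments:
    - [-0.35,0,0,0,0,0,100]
    - [0,0,0,0,0,0,100]

```text
clock: 2.9
position: [0.4993, 0.1234, 0.1625]
ee_rot: [-3.142, -0.0, 1.465]
force: [0.5, -0.5, -0.6]
opening: 0.0852
```

```bash
cat >> h.py <<'E'
def shot(n,name):
    c=cal(n); im=optics.grab_frame(n); cv2.imwrite(f"pics/{name}.png",im[:,:,::-1]); return c
import pickle
def wshot(name):
    c=shot("wrist",name); pickle.dump(c,open(f"pics/{name}.pkl","wb")); return c
E
python3 -c "
from h import *
plan(.50,.1225,.16,84); wshot('w1')"
```

```text
clk 2.90 pos [0.4993 0.1234 0.1625] rpy [-180.    -0.    83.9] F [ 0.5 -0.5 -0.6] open 0.0852 q6 -1.42
turn units [-0.   -0.   -0.01] | shift BEFORE turn [-0.03  0.03  0.08] | AFTER turn [-0.03  0.03  0.08]
```

View pics/w1.png

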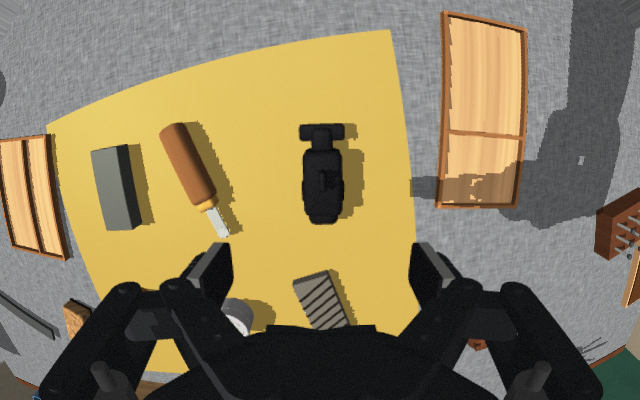

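```bash
python3 -c "
from h import *
crop('pics/w1.png',285,110,80,125,6,'pics/c4.png')
crop('pics/w1.png',80,110,160,140,5,'pics/c5.png')
"
```

```text
(no output)
```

View pics/c4.png

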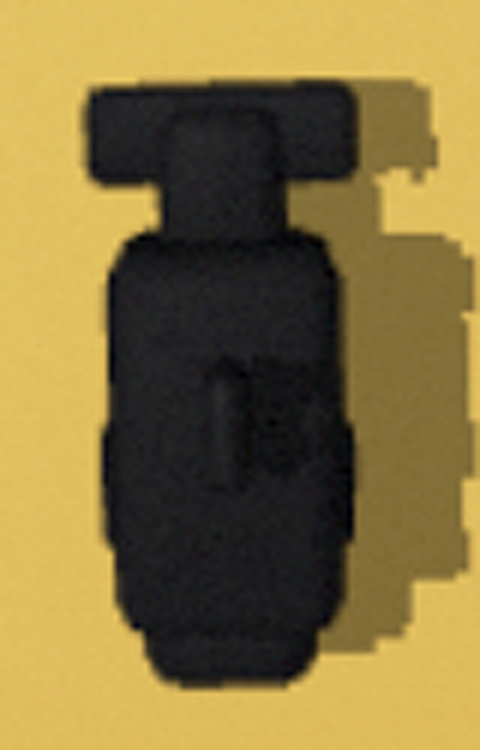

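View pics/c5.png

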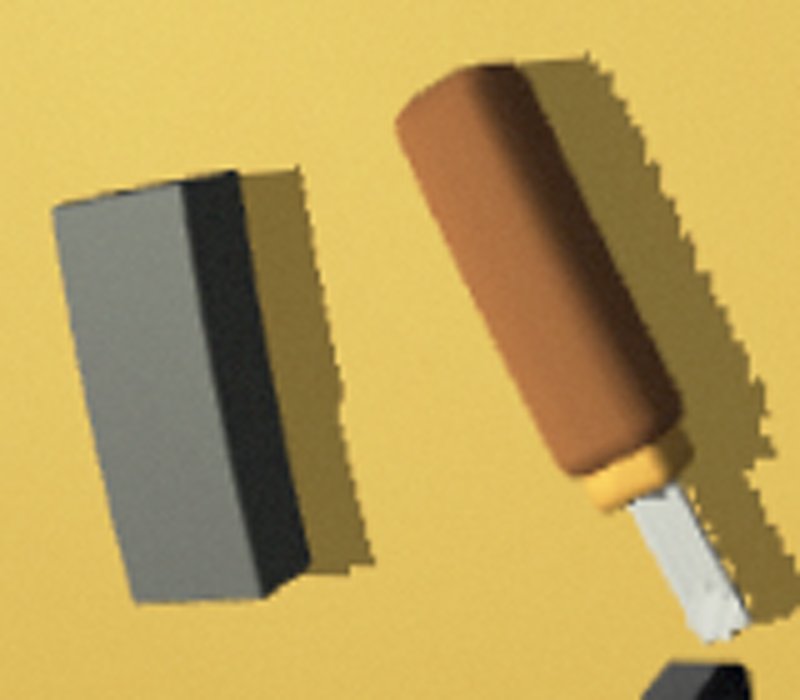

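```bash
python3 - <<'E'
from h import *
c=pickle.load(open("pics/w1.pkl","rb"))
def P(off,a,b,z): x0,y0,s=off; return px2w("wrist",x0+(a+.5)/s-.5,y0+(b+.5)/s-.5,z,c)
W=(285,110,6)
for n,a,b,z in [("head",232,685,.015),("tail",222,85,.015),("bodyback",225,240,.02),("L",109,300,.025),("R",341,300,.025),("L2",116,570,.025),("R2",346,570,.025)]: print(n,P(W,a,b,z)[:2].round(4))
h,t=P(W,232,685,.015),P(W,222,85,.015); d=h-t; print("whale",((h+t)/2).round(4),np.degrees(np.arctan2(d[1],d[0])),np.linalg.norm(d))
K=(80,110,5)
def rect(name,pts,z):
    w=np.array([P(K,a,b,z)[:2] for a,b in pts]) # tail-left, tail-right, head-right, head-left in picture (picture down = +x)
    l=(w[2]+w[3]-w[0]-w[1])/2; r=(w[1]+w[2]-w[0]-w[3])/2
    print(name,w.mean(0).round(4),np.linalg.norm(l).round(4),np.linalg.norm(r).round(4),np.degrees(np.arctan2(l[1],l[0])).round(1),np.degrees(np.arctan2(r[1],r[0])-np.pi/2).round(1))
rect("hone",[(54,208),(180,182),(264,598),(134,603)],.024)
rect("handle",[(395,120),(480,64),(682,410),(566,474)],.02)
print("tip",P(K,725,640,.013))
E
```

```text
head [0.5397 0.1222]
tail [0.4418 0.1308]
bodyback [0.4655 0.1287]
L [0.4721 0.1102]
R [0.4758 0.1454]
L2 [0.5148 0.1063]
R2 [0.5187 0.1423]
whale [0.4907 0.1265 0.015 ] -5.002969583943734 0.09826488849476343
hone [ 0.477  -0.1093] 0.0937 0.0403 -1.9 -1.6
handle [ 0.4616 -0.0077] 0.0806 0.0265 20.3 20.0
tip [0.54598719 0.01691243 0.013     ]
```

```bash
python3 -c "
from h import *
plan(.498,.1255,.003,85)"
```

```text
clk 2.95 pos [0.4994 0.124  0.1627] rpy [180.  -0.  84.] F [0.3 0.5 0.6] open 0.0856 q6 -1.42
turn units [ 0.   -0.01 -0.17] | shift BEFORE turn [ 0.04 -0.05  5.32] | AFTER turn [ 0.05 -0.05  5.32]
```

>>> step_arm:
  increments:
    - [0.05,-0.05,0.8,0,0,-0.17,100]
    - [0,0,1,0,0,0,100]
    - [0,0,1,0,0,0,100]
    - [0,0,1,0,0,0,100]
    - [0,0,0.9,0,0,0,100]
    - [0,0,0.4,0,0,0,100]
    - [0,0,0.22,0,0,0,100]
    - [0,0,0,0,0,0,100]

```text
clock: 3.95
position: [0.4985, 0.1255, 0.0032]
ee_rot: [3.141, -0.0, 1.484]
force: [0.6, 0.3, -0.1]
opening: 0.0854
```

>>> step_arm:
  increments:
    - [0,0,0,0,0,0,30]
    - [0,0,0,0,0,0,20]
    - [0,0,0,0,0,0,20]
    - [0,0,0,0,0,0,20]
    - [0,0,0,0,0,0,20]
    - [0,0,0,0,0,0,20]

```text
clock: 4.7
position: [0.4988, 0.1253, 0.0035]
ee_rot: [3.14, -0.0, 1.484]
force: [0.4, -0.2, 5.3]
opening: 0.0349
```

```bash
python3 -c "
from h import *
plan(.498,.1255,.003,85); wshot('w2')"
```

```text
clk 4.70 pos [0.4988 0.1253 0.0035] rpy [179.9  -0.   85. ] F [ 0.4 -0.2  5.3] open 0.0349 q6 -1.44
turn units [ 0.01 -0.    0.  ] | shift BEFORE turn [ 0.01 -0.03  0.02] | AFTER turn [ 0.01 -0.03  0.02]
```

View pics/w2.png

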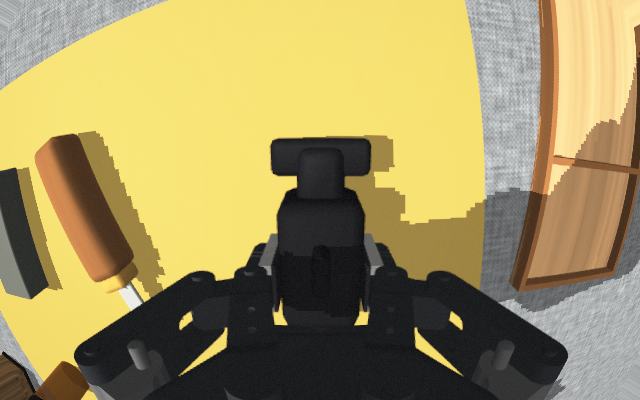

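>>> step_arm:
  increments:
    - [0,0,-0.4,0,0,0,20]
    - [0,0,-0.8,0,0,0,20]
    - [0,0,-1,0,0,0,20]
    - [0,0,-1,0,0,0,20]
    - [0,0,-1,0,0,0,20]

```text
clock: 5.38
position: [0.4969, 0.1251, 0.129]
ee_rot: [-3.14, 0.0, 1.484]
force: [0.5, 0.4, -1.4]
opening: 0.0352
```

```bash
python3 -c "
from h import *
plan(.472,-.344,.13,81.5)"
```

```text
clk 5.38 pos [0.4969 0.1251 0.129 ] rpy [-179.9    0.    85. ] F [ 0.5  0.4 -1.4] open 0.0352 q6 -1.44
turn units [-0.02  0.    0.59] | shift BEFORE turn [-15.65   0.53  -0.03] | AFTER turn [-15.59   1.49  -0.03]
```

>>> step_arm:
  increments:
    - [-0.5,0.05,-0.1,0,0,0.59,20]
    - [-1,0.1,0,0,0,0,20]
    - [-1,0.1,0,0,0,0,20]
    - [-1,0.1,0,0,0,0,20]
    - [-1,0.1,0,0,0,0,20]
    - [-1,0.1,0,0,0,0,20]
    - [-1,0.1,0,0,0,0,20]
    - [-1,0.1,0,0,0,0,20]
    - [-1,0.1,0,0,0,0,20]
    - [-1,0.1,0,0,0,0,20]

```text
clock: 6.62
position: [0.483, -0.162, 0.1295]
ee_rot: [-3.138, -0.001, 1.42]
force: [-0.6, -0.2, -1.8]
opening: 0.0354
```

>>> step_arm:
  increments:
    - [-1,0.1,0,0,0,0,20]
    - [-1,0.1,0,0,0,0,20]
    - [-1,0.1,0,0,0,0,20]
    - [-1,0.1,0,0,0,0,20]
    - [-1,0.1,0,0,0,0,20]
    - [-1,0.1,0,0,0,0,20]
    - [-0.1,0,0,0,0,0,20]
    - [0,0,0,0,0,0,20]

```text
clock: 7.62
position: [0.4744, -0.3439, 0.13]
ee_rot: [-3.139, -0.002, 1.42]
force: [0.4, 0.2, -2.7]
opening: 0.0351
```

```bash
python3 -c "
from h import *
plan(.472,-.344,.13,81.5); wshot('w3')"
```

```text
clk 7.62 pos [ 0.4744 -0.3439  0.13  ] rpy [-1.799e+02 -1.000e-01  8.140e+01] F [ 0.4  0.2 -2.7] open 0.0351 q6 -2.22
turn units [-0.02 -0.02 -0.02] | shift BEFORE turn [-0.01 -0.08  0.  ] | AFTER turn [-0.01 -0.08  0.  ]
```

View pics/w3.png

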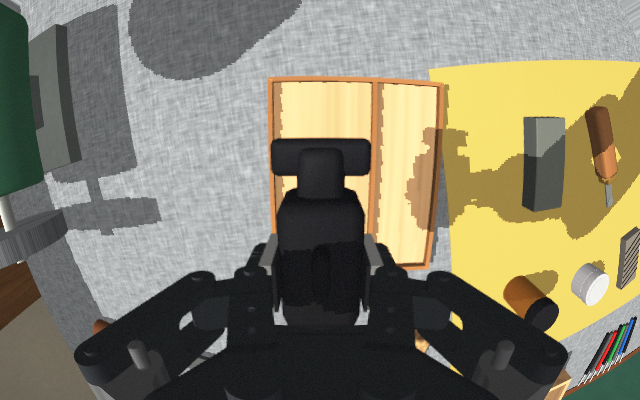

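```bash
python3 -c "
from h import *
crop('pics/w3.png',255,65,200,215,3.5,'pics/c6.png')
"
```

```text
(no output)
```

View pics/c6.png

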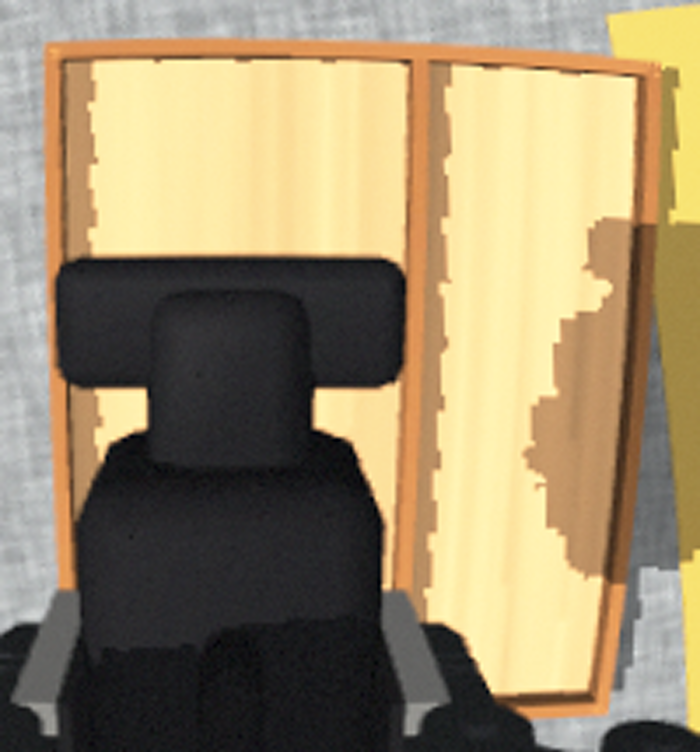

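```bash
python3 - <<'E'
from h import *
c=pickle.load(open("pics/w3.pkl","rb")); s=3.5
P=lambda a,b,z:px2w("wrist",255+(a+.5)/s-.5,65+(b+.5)/s-.5,z,c)[:2]
A,B,C=P(47,44,.012),P(661,66,.012),P(607,714,.012)
print(A,B,C, np.linalg.norm(A-B),np.linalg.norm(B-C)); x=C-B; y=B-A
print("center",(A+C)/2,np.degrees(np.arctan2(x[1],x[0])),np.degrees(np.arctan2(y[1],y[0]))-90)
E
```

```text
[ 0.36958349 -0.37195295] [ 0.39311515 -0.22258118] [ 0.56782135 -0.24926731] 0.15121396093270167 0.1767325828369178
center [ 0.46870242 -0.31061013] -8.684721889205685 -8.95265846386593
```

```bash
python3 -c "
from h import *
plan(.471,-.3424,.008,81.3)"
```

```text
clk 7.67 pos [ 0.4748 -0.3435  0.1304] rpy [-1.799e+02 -1.000e-01  8.140e+01] F [-0.6  0.6 -2.6] open 0.0355 q6 -2.22
turn units [-0.02 -0.02  0.02] | shift BEFORE turn [ 0.01 -0.12  4.08] | AFTER turn [ 0.02 -0.13  4.08]
```

>>> step_arm:
  increments:
    - [0.01,-0.12,0.5,0,0,0,20]
    - [0,0,1,0,0,0,20]
    - [0,0,1,0,0,0,20]
    - [0,0,0.8,0,0,0,20]
    - [0,0,0.5,0,0,0,20]
    - [0,0,0.18,0,0,0,20]
    - [0,0,0.08,0,0,0,20]
    - [0,0,0,0,0,0,20]

```text
clock: 8.68
position: [0.4727, -0.3442, 0.0107]
ee_rot: [3.14, 0.001, 1.422]
force: [0.1, 0.4, -1.2]
opening: 0.0351
```

>>> step_arm:
  increments:
    - [0,0,0.05,0,0,0,20]
    - [0,0,0,0,0,0,20]

```text
clock: 8.93
position: [0.4723, -0.3439, 0.0088]
ee_rot: [3.141, 0.0, 1.422]
force: [0.4, -0.7, -1.5]
opening: 0.0349
```

>>> step_arm:
  increments:
    - [0,0,0.04,0,0,0,20]
    - [0,0,0,0,0,0,20]

```text
clock: 9.18
position: [0.4724, -0.344, 0.0075]
ee_rot: [3.141, 0.0, 1.422]
force: [-0.3, -0.4, -1.2]
opening: 0.0353
```

```bash
python3 -c "
from h import *
plan(.471,-.3424,.008,81.3); wshot('w4')"
```

```text
clk 9.18 pos [ 0.4724 -0.344   0.0075] rpy [180.    0.   81.5] F [-0.3 -0.4 -1.2] open 0.0353 q6 -2.23
turn units [0.01 0.   0.03] | shift BEFORE turn [ 0.04 -0.05 -0.02] | AFTER turn [ 0.04 -0.05 -0.02]
```

View pics/w4.png

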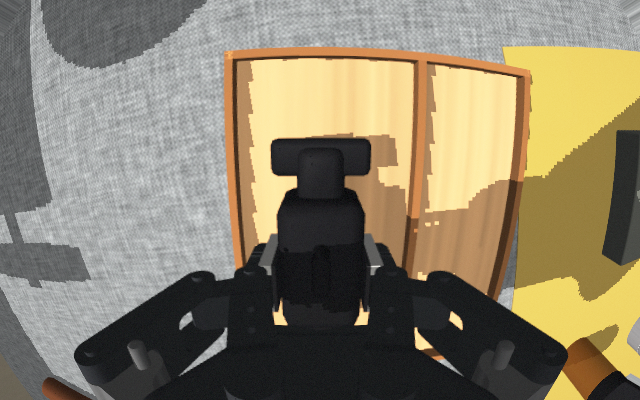

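>>> step_arm:
  increments:
    - [0,0,0.03,0,0,0,20]
    - [0,0,0,0,0,0,54]
    - [0,0,0,0,0,0,54]
    - [0,0,0,0,0,0,54]
    - [0,0,-0.3,0,0,0,54]
    - [0,0,-0.7,0,0,0,54]
    - [0,0,-1,0,0,0,60]
    - [0,0,-1,0,0,0,100]
    - [0,0,-1,0,0,0,100]
    - [0,0,0,0,0,0,100]

```text
clock: 10.48
position: [0.4741, -0.3456, 0.1314]
ee_rot: [3.134, 0.005, 1.422]
force: [0.7, -0.7, 0.7]
opening: 0.0854
```

```bash
python3 -c "
from h import *
plan(.476,-.1105,.12,88.4); wshot('w5')"
```

```text
clk 10.47 pos [ 0.4741 -0.3456  0.1314] rpy [179.6   0.3  81.5] F [ 0.7 -0.7  0.7] open 0.0854 q6 -2.23
turn units [ 0.06  0.06 -1.15] | shift BEFORE turn [ 7.76 -1.1   0.33] | AFTER turn [ 7.84 -0.16  0.38]
```

View pics/w5.png

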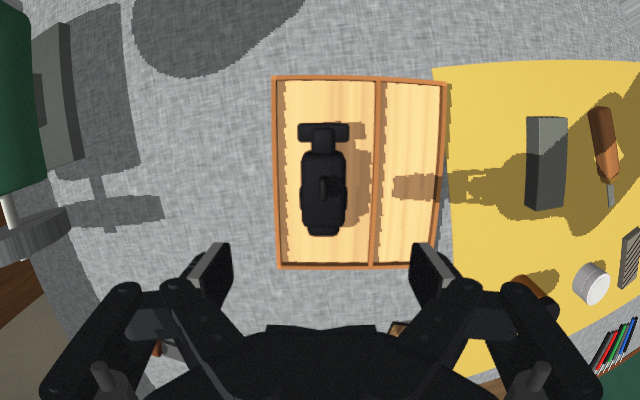

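>>> step_arm:
  increments:
    - [0.8,-0.1,0,0.06,0.06,-1,100]
    - [1,0,0,0,0,-0.15,100]
    - [1,0,0,0,0,0,100]
    - [1,0,0,0,0,0,100]
    - [1,0,0.1,0,0,0,100]
    - [1,0,0.1,0,0,0,100]
    - [1,0,0.1,0,0,0,100]
    - [0.8,0,0,0,0,0,100]
    - [0.2,0,0,0,0,0,100]
    - [0,0,0,0,0,0,100]

```text
clock: 11.78
position: [0.4788, -0.1095, 0.1182]
ee_rot: [-3.135, -0.007, 1.543]
force: [-0.2, -1.2, -0.3]
opening: 0.0857
```

```bash
python3 -c "
from h import *
plan(.478,-.1105,.004,88.3); wshot('w6')"
```

```text
clk 11.78 pos [ 0.4788 -0.1095  0.1182] rpy [-179.6   -0.4   88.4] F [-0.2 -1.2 -0.3] open 0.0857 q6 -1.98
turn units [-0.06 -0.06  0.02] | shift BEFORE turn [-0.06  0.    3.81] | AFTER turn [-0.03 -0.03  3.81]
```

View pics/w6.png

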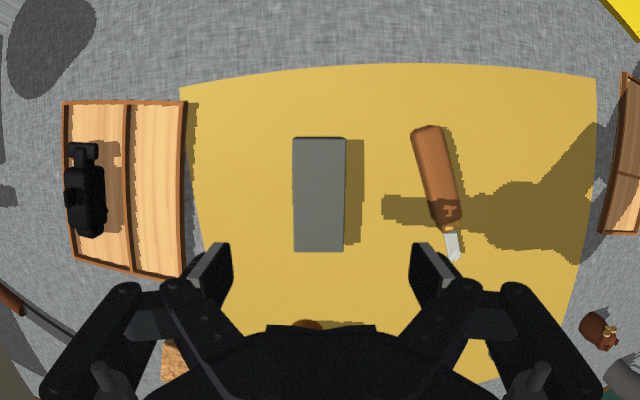

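```bash
python3 - <<'E'
from h import *
c=pickle.load(open("pics/w6.pkl","rb"))
w=np.array([px2w("wrist",u,v,.024,c)[:2] for u,v in [(293,138),(345,138),(344,251),(294,251)]])
l=w[2]+w[3]-w[0]-w[1]; print(w.mean(0),np.degrees(np.arctan2(l[1],l[0])),np.linalg.norm(l)/2,np.linalg.norm(w[1]-w[0]))
plan(.478,-.1105,.004,88.3)
E
```

```text
[ 0.47624767 -0.1098572 ] -1.6055213457437927 0.09391733195015765 0.03979398374109329
clk 11.82 pos [ 0.4789 -0.11    0.1184] rpy [-179.6   -0.4   88.4] F [-0.3 -0.   0.5] open 0.0853 q6 -1.98
turn units [-0.06 -0.06  0.01] | shift BEFORE turn [-0.04 -0.01  3.81] | AFTER turn [-0.02 -0.03  3.81]
```

>>> step_arm:
  increments:
    - [-0.03,-0.07,0.7,-0.06,-0.06,0,100]
    - [0,0,1,0,0,0,100]
    - [0,0,1,0,0,0,100]
    - [0,0,0.7,0,0,0,100]
    - [0,0,0.3,0,0,0,100]
    - [0,0,0.1,0,0,0,100]
    - [0,0,0,0,0,0,100]
    - [0,0,0,0,0,0,30]
    - [0,0,0,0,0,0,30]
    - [0,0,0,0,0,0,30]

```text
clock: 13.08
position: [0.4777, -0.1106, 0.0056]
ee_rot: [3.139, 0.001, 1.543]
force: [1.2, -0.4, -2.2]
opening: 0.0404
```

>>> step_arm:
  increments:
    - [0,0,0,0,0,0,30]
    - [0,0,0,0,0,0,30]

```text
clock: 13.32
position: [0.4777, -0.1106, 0.0056]
ee_rot: [3.14, 0.0, 1.543]
force: [0.2, 0.5, 5.6]
opening: 0.0405
```

>>> step_arm:
  increments:
    - [0,0,-0.4,0,0,0,30]
    - [0,0,-0.8,0,0,0,30]
    - [0,0,-1,0,0,0,30]
    - [0,0,-1,0,0,0,30]
    - [0,0,-0.8,0,0,0,30]

```text
clock: 13.95
position: [0.4762, -0.1099, 0.1255]
ee_rot: [-3.141, -0.001, 1.543]
force: [-0.1, -0.5, -1.6]
opening: 0.0405
```

```bash
python3 -c "
from h import *
plan(.403,.307,.13,84)"
```

```text
clk 13.95 pos [ 0.4762 -0.1099  0.1255] rpy [-180.    -0.    88.4] F [-0.1 -0.5 -1.6] open 0.0405 q6 -1.98
turn units [-0.   -0.01  0.73] | shift BEFORE turn [13.82 -2.83 -0.14] | AFTER turn [13.57 -3.88 -0.15]
```

>>> step_arm:
  increments:
    - [0.6,-0.2,-0.1,0,0,0.73,30]
    - [1,-0.2,0,0,0,0,30]
    - [1,-0.2,0,0,0,0,30]
    - [1,-0.2,0,0,0,0,30]
    - [1,-0.2,0,0,0,0,30]
    - [1,-0.3,0,0,0,0,30]
    - [1,-0.3,0,0,0,0,30]
    - [1,-0.3,0,0,0,0,30]
    - [1,-0.3,0,0,0,0,30]
    - [1,-0.3,0,0,0,0,30]

```text
clock: 15.2
position: [0.4295, 0.1845, 0.1273]
ee_rot: [-3.14, 0.0, 1.466]
force: [0.7, -0.4, -1.0]
opening: 0.0406
```

>>> step_arm:
  increments:
    - [1,-0.3,0,0,0,0,30]
    - [1,-0.3,0,0,0,0,30]
    - [1,-0.3,0,0,0,0,30]
    - [0.7,-0.3,0,0,0,0,30]
    - [0.3,0,0,0,0,0,30]
    - [0,0,0,0,0,0,30]

```text
clock: 15.95
position: [0.4074, 0.3066, 0.1276]
ee_rot: [-3.142, 0.0, 1.467]
force: [0.2, -0.3, -2.0]
opening: 0.0407
```

```bash
python3 -c "
from h import *
plan(.403,.307,.13,84); wshot('w7'); crop('pics/w7.png',200,60,240,210,3.3,'pics/c7.png')"
```

```text
clk 15.95 pos [0.4074 0.3066 0.1276] rpy [-180.     0.    84.1] F [ 0.2 -0.3 -2. ] open 0.0407 q6 -1.02
turn units [-0.    0.    0.01] | shift BEFORE turn [-0.   -0.15 -0.08] | AFTER turn [-0.   -0.15 -0.08]
```

View pics/w7.png

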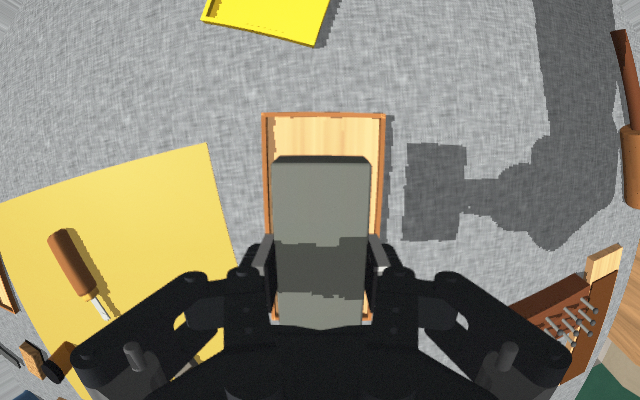

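View pics/c7.png

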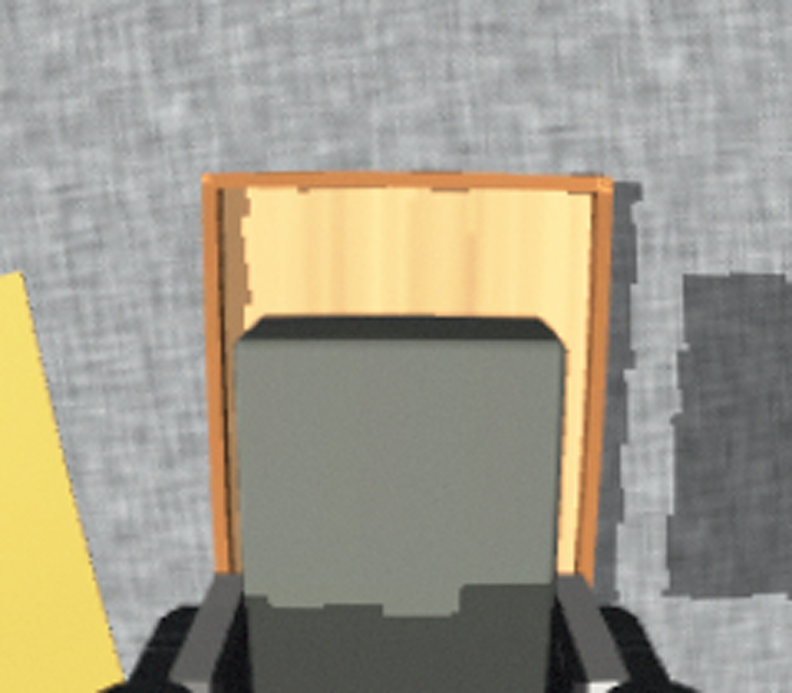

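```bash
python3 - <<'E'
from h import *
c=pickle.load(open("pics/w7.pkl","rb")); s=3.3
P=lambda a,b,z:px2w("wrist",200+(a+.5)/s-.5,60+(b+.5)/s-.5,z,c)[:2]
A,B=P(203,175,.012),P(612,180,.012); y=B-A
print(A,B,np.linalg.norm(y),"yaw",np.degrees(np.arctan2(y[1],y[0]))-90, "side", P(583,600,.012)-B,P(218,570,.012)-A)
for th in (-6.,):
    x=np.array([np.cos(np.radians(th)),np.sin(np.radians(th))]); m=(A+B)/2; print("center",m+.103*x,"large",m+.064*x,"small",m+.165*x)
zt=.1276+.0184; a,b=P(236,342,zt),P(566,346,zt); print("hone rear",(a+b)/2,np.linalg.norm(a-b)); yy=b-a;th=np.arctan2(-yy[0],yy[1]); print(np.degrees(th),"hone ctr",(a+b)/2+.0475*np.array([np.cos(th),np.sin(th)]))
E
```

```text
[0.33361262 0.26467579] [0.34536127 0.36743698] 0.10343061850638066 yaw -6.522288860595438 side [ 0.11322685 -0.01448845] [ 0.10556843 -0.01115799]
center [0.4419227  0.30528996] large [0.40313635 0.30936657] small [0.50358306 0.29880919]
hone rear [0.36041413 0.31178017] 0.04090851524317795
-6.60610377368481 hone ctr [0.40759876 0.30631563]
```

>>> step_arm:
  increments:
    - [0.05,-0.13,0.5,0,0,0.1,30]
    - [0,0,1,0,0,0,30]
    - [0,0,1,0,0,0,30]
    - [0,0,0.7,0,0,0,30]
    - [0,0,0.4,0,0,0,30]
    - [0,0,0.2,0,0,0,30]
    - [0,0,0.13,0,0,0,30]
    - [0,0,0,0,0,0,30]

```text
clock: 17.0
position: [0.4043, 0.3088, 0.0103]
ee_rot: [3.141, -0.001, 1.456]
force: [-0.3, -0.1, -2.0]
opening: 0.0407
```

>>> step_arm:
  increments:
    - [0,0,0.03,0,0,0,30]
    - [0,0,0,0,0,0,30]

```text
clock: 17.25
position: [0.4044, 0.3089, 0.0096]
ee_rot: [3.14, -0.001, 1.456]
force: [-0.4, 0.0, -1.3]
opening: 0.0408
```

>>> step_arm:
  increments:
    - [0,0,0.04,0,0,0,30]
    - [0,0,0,0,0,0,30]

```text
clock: 17.5
position: [0.4044, 0.3089, 0.0096]
ee_rot: [3.141, -0.0, 1.456]
force: [-3.8, -2.9, 8.4]
opening: 0.0405
```

>>> step_arm:
  increments:
    - [0,0,0,0,0,0,62]
    - [0,0,0,0,0,0,62]
    - [0,0,0,0,0,0,62]
    - [0,0,-0.3,0,0,0,62]
    - [0,0,-0.7,0,0,0,62]
    - [0,0,-1,0,0,0,100]
    - [0,0,-1,0,0,0,100]
    - [0,0,-1,0,0,0,100]
    - [0,0,0,0,0,0,100]

```text
clock: 18.62
position: [0.4059, 0.3096, 0.1313]
ee_rot: [3.135, -0.004, 1.456]
force: [0.4, -1.1, -0.6]
opening: 0.0855
```

```bash
python3 -c "
from h import *
plan(.65,.11,.13,103); wshot('w8'); shot('top','top1');crop('pics/w8.png',220,60,200,220,3,'pics/c8.png')"
```

```text
clk 18.62 pos [0.4059 0.3096 0.1313] rpy [179.6  -0.2  83.4] F [ 0.4 -1.1 -0.6] open 0.0855 q6 -1.00
turn units [ 0.07 -0.03 -3.26] | shift BEFORE turn [-5.68  8.85  0.07] | AFTER turn [-8.31  6.43  0.04]
```

View pics/c8.png

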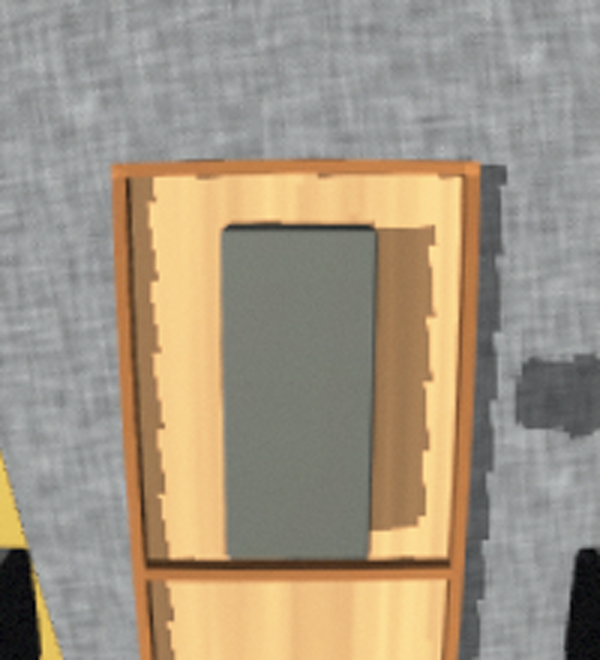

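```bash
cat >> h.py <<'E'
def pts(name,off,L,z):
    c=pickle.load(open(f"pics/{name}.pkl","rb")); x0,y0,s=off
    return np.array([px2w("wrist",x0+(a+.5)/s-.5,y0+(b+.5)/s-.5,z,c)[:2] for a,b in L])
def rectp(w): # img TL,TR,BR,BL with image down=+x, right=+y
    l=(w[2]+w[3]-w[0]-w[1])/2; r=(w[1]+w[2]-w[0]-w[3])/2
    return w.mean(0).round(4),"L",np.linalg.norm(l).round(4),"W",np.linalg.norm(r).round(4),"yaw",np.degrees(np.arctan2(l[1],l[0])).round(1),np.degrees(np.arctan2(r[1],r[0])-np.pi/2).round(1)
E
python3 - <<'E'
from h import *
o=(220,60,3)
print(rectp(pts("w8",o,[(223,228),(375,228),(369,558),(229,558)],.028)))
w=pts("w8",o,[(112,165),(480,165)],.012);print(w,w.mean(0))
w=pts("w8",o,[(140,575),(452,575)],.012);print(w,w.mean(0))
E
```

```text
(array([0.4037, 0.3095]), 'L', np.float64(0.0945), 'W', np.float64(0.0404), 'yaw', np.float64(-6.6), np.float64(-6.6))
[[0.3334891  0.2645895 ]
 [0.34543406 0.36754485]] [0.33946158 0.31606717]
[[0.45847843 0.25286255]
 [0.46981396 0.35023875]] [0.4641462  0.30155065]
```

>>> step_arm:
  increments:
    - [-0.6,0.8,0,0,0,0,100]
    - [-0.65,1,0,0,0,0,100]
    - [-0.65,1,0,0,0,0,100]
    - [-0.65,1,0,0,0,0,100]
    - [-0.65,1,0,0,0,0,100]
    - [-0.65,1,0,0,0,0,100]
    - [-0.65,1,0,0,0,0,100]
    - [-0.65,1,0,0,0,0,100]
    - [-0.6,0.8,0,0,0,-0.5,100]
    - [0,0.1,0,0,0,-0.9,100]

```text
clock: 19.98
position: [0.6436, 0.1055, 0.1254]
ee_rot: [-3.139, -0.0, 1.603]
force: [0.3, 0.6, -0.5]
opening: 0.0854
```

>>> step_arm:
  increments:
    - [0,0,0,0,0,-1,100]
    - [0,0,0,0,0,-0.86,100]
    - [0,0,0,0,0,0,100]
    - [0,0,0,0,0,0,100]

```text
clock: 20.48
position: [0.6427, 0.1074, 0.1266]
ee_rot: [-3.14, -0.001, 1.796]
force: [-0.3, 0.3, -0.1]
opening: 0.0854
```

```bash
python3 -c "
from h import *
plan(.65,.11,.13,103); wshot('w9'); crop('pics/w9.png',240,60,160,200,4,'pics/c9.png')"
```

```text
clk 20.48 pos [0.6427 0.1074 0.1266] rpy [-179.9   -0.   102.9] F [-0.3  0.3 -0.1] open 0.0854 q6 -1.79
turn units [-0.01 -0.01 -0.02] | shift BEFORE turn [ 0.03  0.26 -0.11] | AFTER turn [ 0.03  0.26 -0.11]
```

View pics/w9.png

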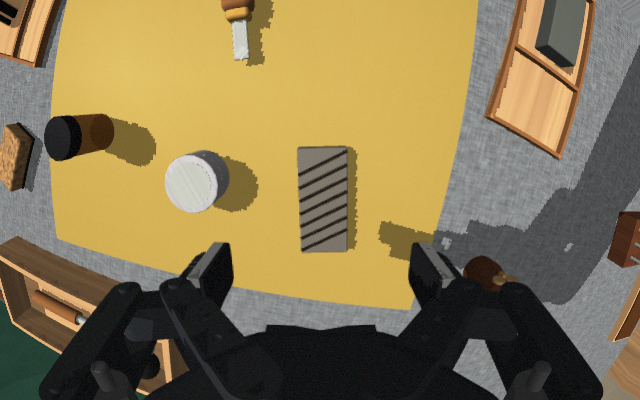

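View pics/c9.png

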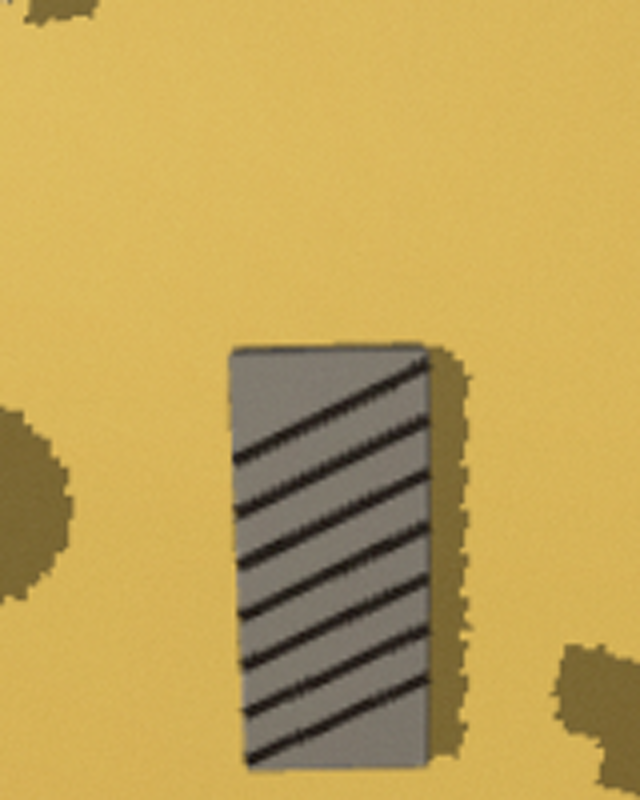

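```bash
python3 - <<'E'
from h import *
r=rectp(pts("w9",(240,60,4),[(232,352),(430,346),(429,765),(248,769)],.014));print(r)
print(pts("w9",(0,0,1),[(191,184)],.036))
plan(r[0][0],r[0][1],.0,104)
E
```

```text
(array([0.6489, 0.1118]), 'L', np.float64(0.0943), 'W', np.float64(0.0411), 'yaw', np.float64(14.1), np.float64(14.5))
[[0.65251508 0.00109396]]
clk 20.52 pos [0.6429 0.1075 0.127 ] rpy [-180.    -0.   102.9] F [-1.2  0.  -0.4] open 0.0853 q6 -1.79
turn units [-0.01 -0.01 -0.18] | shift BEFORE turn [0.09 0.23 4.23] | AFTER turn [0.09 0.23 4.23]
```

>>> step_arm:
  increments:
    - [0.09,0.23,0.6,0,0,-0.18,100]
    - [0,0,1,0,0,0,80]
    - [0,0,1,0,0,0,60]
    - [0,0,0.7,0,0,0,60]
    - [0,0,0.5,0,0,0,60]
    - [0,0,0.2,0,0,0,60]
    - [0,0,0.07,0,0,0,60]
    - [0,0,0,0,0,0,60]
    - [0,0,0,0,0,0,60]

```text
clock: 21.65
position: [0.6502, 0.1117, 0.0068]
ee_rot: [3.139, 0.0, 1.816]
force: [0.8, 0.9, -0.2]
opening: 0.051
```

```bash
python3 -c "
from h import *
plan(.6489,.1118,.0,104); wshot('w10')"
```

```text
clk 21.65 pos [0.6502 0.1117 0.0068] rpy [179.9   0.  104. ] F [ 0.8  0.9 -0.2] open 0.051 q6 -1.80
turn units [0.02 0.   0.01] | shift BEFORE turn [ 0.01 -0.04  0.23] | AFTER turn [ 0.01 -0.04  0.23]
```

View pics/w10.png

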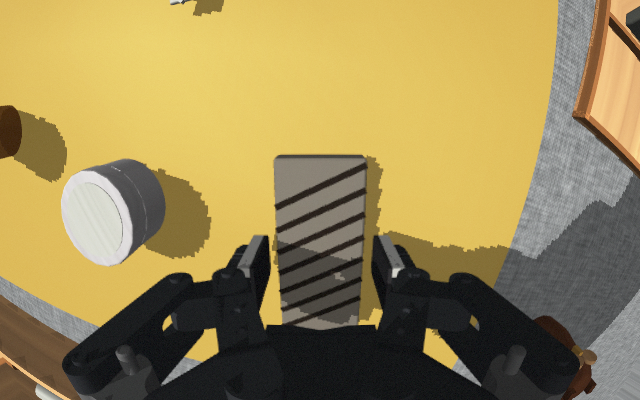

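Straddled well. Descend in small steps while watching the force.

>>> step_arm:
  increments:
    - [0,-0.03,0.1,0,0,0,60]
    - [0,0,0.1,0,0,0,60]
    - [0,0,0,0,0,0,60]

```text
clock: 22.08
position: [0.6482, 0.1114, -0.0008]
ee_rot: [-3.141, -0.001, 1.816]
force: [-0.1, -0.1, 0.4]
opening: 0.0512
```

>>> step_arm:
  increments:
    - [0,0,0.07,0,0,0,60]
    - [0,0,0,0,0,0,60]

```text
clock: 22.32
position: [0.6485, 0.1114, -0.0026]
ee_rot: [3.141, -0.0, 1.816]
force: [-0.4, 0.5, 0.0]
opening: 0.0513
```

>>> step_arm:
  increments:
    - [0,0,0.07,0,0,0,60]
    - [0,0,0,0,0,0,60]

```text
clock: 22.58
position: [0.6489, 0.1115, -0.0032]
ee_rot: [3.141, -0.0, 1.816]
force: [-2.4, 0.1, 5.0]
opening: 0.0513
```

>>> step_arm:
  increments:
    - [0,0,-0.12,0,0,0,60]
    - [0,0,0,0,0,0,60]
    - [0,0,0,0,0,0,30]
    - [0,0,0,0,0,0,30]
    - [0,0,0,0,0,0,30]
    - [0,0,0,0,0,0,30]

```text
clock: 23.32
position: [0.6491, 0.1114, -0.0004]
ee_rot: [3.14, -0.0, 1.816]
force: [0.7, -0.4, 3.2]
opening: 0.0403
```

>>> step_arm:
  increments:
    - [0,0,-0.3,0,0,0,30]
    - [0,0,-0.8,0,0,0,30]
    - [0,0,-1,0,0,0,30]
    - [0,0,-1,0,0,0,30]
    - [0,0,-1,0,0,0,30]
    - [0,0,-0.4,0,0,0,30]
    - [0,0,0,0,0,0,30]

```text
clock: 24.2
position: [0.6487, 0.1114, 0.1346]
ee_rot: [3.14, -0.0, 1.816]
force: [0.4, 0.2, -1.7]
opening: 0.0403
```

```bash
python3 -c "
from h import *
plan(.404,.309,.13,83.4); wshot('w11')"
```

```text
clk 24.20 pos [0.6487 0.1114 0.1346] rpy [179.9  -0.  104. ] F [ 0.4  0.2 -1.7] open 0.0403 q6 -1.80
turn units [ 0.01 -0.    3.44] | shift BEFORE turn [ 8.37 -6.32  0.14] | AFTER turn [ 5.6  -8.86  0.15]
```

View pics/w11.png

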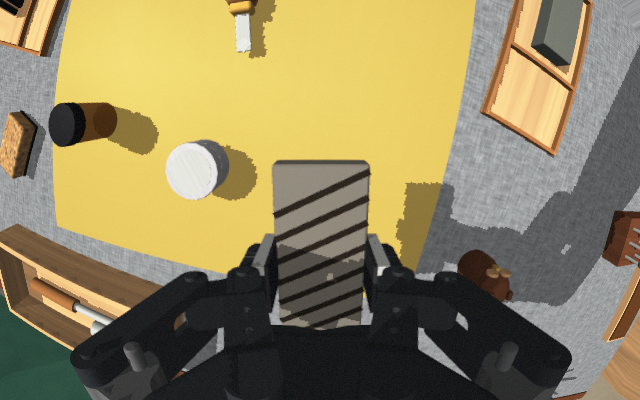

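>>> step_arm:
  increments:
    - [0,0,0,0,0,0.9,30]
    - [0,0,0,0,0,0.9,30]
    - [0,0,0,0,0,0.9,30]
    - [0,0,0,0,0,0.74,30]
    - [0.4,-0.7,0,0,0,0,30]
    - [0.6,-0.95,0,0,0,0,30]
    - [0.6,-0.95,0,0,0,0,30]
    - [0.6,-0.95,0,0,0,0,30]
    - [0.6,-0.95,0,0,0,0,30]
    - [0.6,-0.95,0,0,0,0,30]

```text
clock: 25.5
position: [0.4957, 0.2317, 0.1319]
ee_rot: [-3.138, 0.001, 1.456]
force: [-0.3, 0.4, -0.9]
opening: 0.0404
```

>>> step_arm:
  increments:
    - [0.6,-0.95,0,0,0,0,30]
    - [0.6,-0.95,0,0,0,0,30]
    - [0.6,-0.95,0,0,0,0,30]
    - [0.4,-0.5,0,0,0,0,30]
    - [0,0,0,0,0,0,30]
    - [0,0,0,0,0,0,30]

```text
clock: 26.25
position: [0.4063, 0.3082, 0.1339]
ee_rot: [3.141, 0.0, 1.455]
force: [0.1, -0.6, -1.3]
opening: 0.0405
```

```bash
python3 -c "
from h import *
plan(.4044,.309,.05,83.4); wshot('w12')"
```

```text
clk 26.25 pos [0.4063 0.3082 0.1339] rpy [180.    0.   83.4] F [ 0.1 -0.6 -1.3] open 0.0405 q6 -1.01
turn units [ 0.01  0.   -0.  ] | shift BEFORE turn [ 0.02 -0.07  2.8 ] | AFTER turn [ 0.02 -0.07  2.8 ]
```

View pics/w12.png

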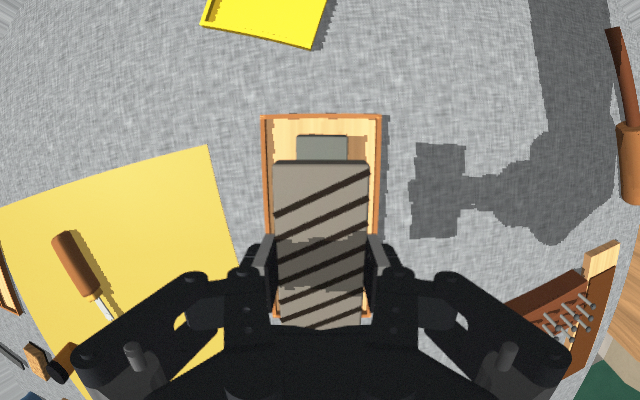

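```bash
python3 - <<'E'
from h import *
a,b=pts("w12",(0,0,1),[(273.5,163),(369.5,163)],.1482); y=b-a; th=np.arctan2(-y[0],y[1]); print(np.linalg.norm(y),np.degrees(th),(a+b)/2+.0475*np.array([np.cos(th),np.sin(th)]))
a,b=pts("w12",(0,0,1),[(297,136),(347,136)],.028); y=b-a; th=np.radians(-6.6); print(np.linalg.norm(y),(a+b)/2+.0475*np.array([np.cos(th),np.sin(th)]))
E
```

```text
0.04051989785323272 -6.562159757007894 [0.4068458  0.30858641]
0.04005288428629635 [0.40445018 0.3097461 ]
```

>>> step_arm:
  increments:
    - [0.02,-0.07,0.5,0,0,0,30]
    - [0,0,1,0,0,0,30]
    - [0,0,1,0,0,0,30]
    - [0,0,0.6,0,0,0,30]
    - [0,0,0.3,0,0,0,30]
    - [0,0,0.05,0,0,0,30]
    - [0,0,0,0,0,0,30]

```text
clock: 27.18
position: [0.4044, 0.3098, 0.0315]
ee_rot: [3.14, -0.001, 1.456]
force: [0.4, 0.5, -0.5]
opening: 0.0403
```

>>> step_arm:
  increments:
    - [0,0,0.04,0,0,0,30]
    - [0,0,0,0,0,0,30]

```text
clock: 27.42
position: [0.404, 0.3097, 0.03]
ee_rot: [3.14, -0.001, 1.456]
force: [-0.2, -0.5, -0.3]
opening: 0.0404
```

>>> step_arm:
  increments:
    - [-0.02,0,0.04,0,0,0,30]
    - [0,0,0,0,0,0,30]

```text
clock: 27.68
position: [0.4035, 0.3088, 0.0282]
ee_rot: [3.141, -0.0, 1.456]
force: [0.4, -0.2, -1.1]
opening: 0.0404
```

>>> step_arm:
  increments:
    - [0,0,0.04,0,0,0,30]
    - [0,0,0,0,0,0,30]

```text
clock: 27.92
position: [0.4037, 0.3089, 0.0275]
ee_rot: [3.141, -0.0, 1.456]
force: [-1.0, -2.0, 3.3]
opening: 0.0403
```

>>> step_arm:
  increments:
    - [0,0,0,0,0,0,60]
    - [0,0,0,0,0,0,60]
    - [0,0,0,0,0,0,60]
    - [0,0,-0.3,0,0,0,60]
    - [0,0,-0.7,0,0,0,100]
    - [0,0,-1,0,0,0,100]
    - [0,0,-1,0,0,0,100]
    - [0,0,0,0,0,0,100]
    - [0,0,0,0,0,0,100]

```text
clock: 29.05
position: [0.4031, 0.3086, 0.1165]
ee_rot: [-3.141, -0.0, 1.456]
force: [-0.3, 0.2, 0.1]
opening: 0.0854
```

```bash
python3 -c "
from h import *
plan(.653,.0,.13,83.4); wshot('w13');crop('pics/w13.png',220,60,200,220,3,'pics/c13.png')"
```

```text
clk 29.05 pos [0.4031 0.3086 0.1165] rpy [-180.    -0.    83.4] F [-0.3  0.2  0.1] open 0.0854 q6 -1.00
turn units [-0. -0.  0.] | shift BEFORE turn [-9.26  9.45 -0.45] | AFTER turn [-9.26  9.46 -0.45]
```

View pics/c13.png

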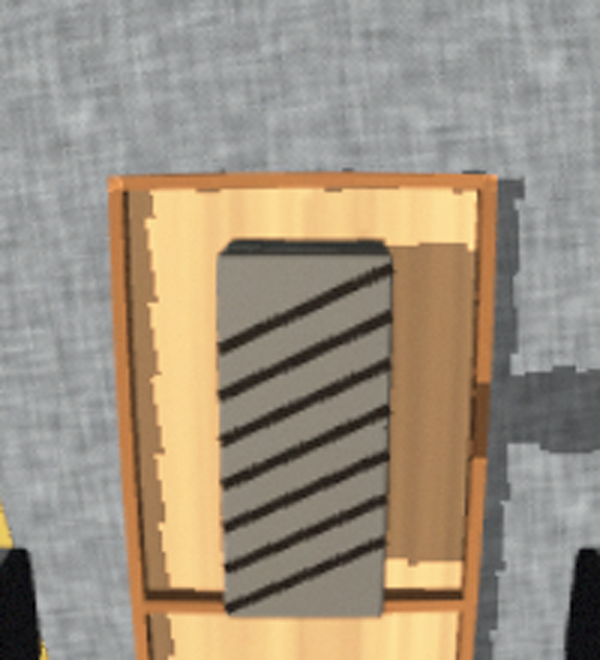

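```bash
python3 - <<'E'
from h import *
print(rectp(pts("w13",(220,60,3),[(218,253),(392,253),(382,614),(229,614)],.042)))
E
```

```text
(array([0.4039, 0.3093]), 'L', np.float64(0.0938), 'W', np.float64(0.0405), 'yaw', np.float64(-6.4), np.float64(-6.6))
```

>>> step_arm:
  increments:
    - [-0.8,0.8,-0.3,0,0,0,100]
    - [-0.95,0.97,-0.1,0,0,0,100]
    - [-0.95,0.97,0,0,0,0,100]
    - [-0.95,0.97,0,0,0,0,100]
    - [-0.95,0.97,0,0,0,0,100]
    - [-0.95,0.97,0,0,0,0,100]
    - [-0.95,0.97,0,0,0,0,100]
    - [-0.95,0.97,0,0,0,0,100]
    - [-0.95,0.97,0,0,0,0,100]
    - [-0.8,0.8,0,0,0,0,100]

```text
clock: 30.35
position: [0.6506, 0.0012, 0.1268]
ee_rot: [-3.139, -0.001, 1.455]
force: [0.2, -0.3, 0.4]
opening: 0.0854
```

>>> step_arm:
  increments:
    - [-0.1,0.1,0,0,0,0,100]
    - [0,0,0,0,0,0,100]

```text
clock: 30.6
position: [0.6524, -0.0006, 0.1274]
ee_rot: [-3.139, -0.001, 1.455]
force: [-0.8, -0.3, 0.6]
opening: 0.0855
```

```bash
python3 -c "
from h import *
plan(.653,.0,.13,83.4); wshot('w14')"
```

```text
clk 30.60 pos [ 6.524e-01 -6.000e-04  1.274e-01] rpy [-1.798e+02 -1.000e-01  8.340e+01] F [-0.8 -0.3  0.6] open 0.0855 q6 -1.61
turn units [-0.03 -0.01 -0.  ] | shift BEFORE turn [ 0.02  0.02 -0.09] | AFTER turn [ 0.02  0.02 -0.09]
```

View pics/w14.png

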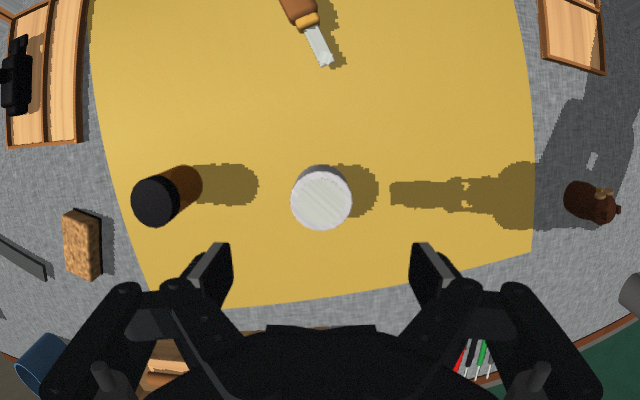

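```bash
python3 - <<'E'
from h import *
p=pts("w14",(0,0,1),[(321,198)],.036)[0]; print(p)
plan(p[0],p[1],.005,83.4)
E
```

```text
[6.50205011e-01 3.02752922e-04]
clk 30.65 pos [ 0.6523 -0.      0.1278] rpy [-1.799e+02 -1.000e-01  8.340e+01] F [-0.5  0.3 -0.4] open 0.0856 q6 -1.61
turn units [-0.02 -0.01  0.01] | shift BEFORE turn [-0.   -0.06  4.09] | AFTER turn [ 0.   -0.07  4.09]
```

>>> step_arm:
  increments:
    - [0,-0.05,0.7,0,0,0,100]
    - [0,0,1,0,0,0,100]
    - [0,0,1,0,0,0,100]
    - [0,0,0.8,0,0,0,100]
    - [0,0,0.4,0,0,0,100]
    - [0,0,0.2,0,0,0,100]
    - [0,0,0,0,0,0,100]
    - [0,0,0,0,0,0,40]
    - [0,0,0,0,0,0,40]
    - [0,0,0,0,0,0,40]

```text
clock: 31.9
position: [0.6531, -0.0009, 0.0075]
ee_rot: [3.138, -0.0, 1.456]
force: [-0.4, -0.8, 2.8]
opening: 0.0479
```

>>> step_arm:
  increments:
    - [0,0,0,0,0,0,40]
    - [0,0,0,0,0,0,40]

```text
clock: 32.15
position: [0.6532, -0.0009, 0.0075]
ee_rot: [3.139, -0.0, 1.456]
force: [-0.2, -0.7, 5.7]
opening: 0.0481
```

>>> step_arm:
  increments:
    - [0,0,-0.4,0,0,0,40]
    - [0,0,-0.8,0,0,0,40]
    - [0,0,-1,0,0,0,40]
    - [0,0,-1,0,0,0,40]
    - [0,0,-0.9,0,0,0,40]
    - [0,0,0,0,0,0,40]

```text
clock: 32.9
position: [0.6533, -0.0009, 0.1318]
ee_rot: [3.136, -0.0, 1.456]
force: [0.8, 0.2, -1.5]
opening: 0.048
```

```bash
python3 -c "
from h import *
plan(.5043,.2972,.13,83.4); wshot('w15')"
```

```text
clk 32.90 pos [ 0.6533 -0.0009  0.1318] rpy [179.7  -0.   83.4] F [ 0.8  0.2 -1.5] open 0.048 q6 -1.61
turn units [ 0.05 -0.    0.  ] | shift BEFORE turn [ 9.3  -6.08  0.03] | AFTER turn [ 9.3  -6.08  0.06]
```

View pics/w15.png

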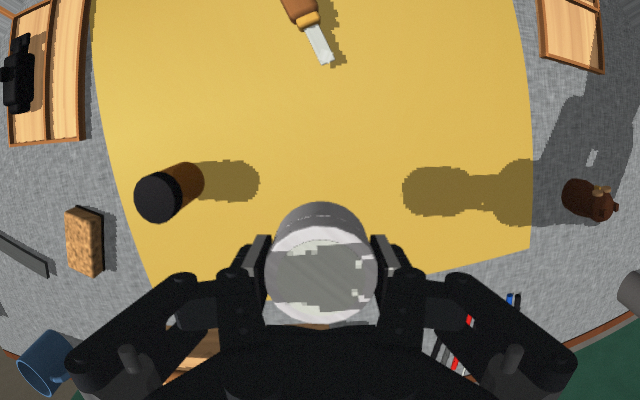

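>>> step_arm:
  increments:
    - [0.7,-0.5,0,0,0,0,40]
    - [0.95,-0.62,0,0,0,0,40]
    - [0.95,-0.62,0,0,0,0,40]
    - [0.95,-0.62,0,0,0,0,40]
    - [0.95,-0.62,0,0,0,0,40]
    - [0.95,-0.62,0,0,0,0,40]
    - [0.95,-0.62,0,0,0,0,40]
    - [0.95,-0.62,0,0,0,0,40]
    - [0.95,-0.62,0,0,0,0,40]
    - [0.9,-0.6,0,0,0,0,40]

```text
clock: 34.2
position: [0.5, 0.2956, 0.1268]
ee_rot: [-3.138, 0.001, 1.457]
force: [1.0, 0.2, -1.3]
opening: 0.0484
```

>>> step_arm:
  increments:
    - [0.1,0,0,0,0,0,40]
    - [0,0,0,0,0,0,40]

```text
clock: 34.45
position: [0.5024, 0.2973, 0.1279]
ee_rot: [-3.14, 0.001, 1.457]
force: [-0.5, 0.1, -2.0]
opening: 0.0479
```

```bash
python3 -c "
from h import *
plan(.505,.2972,.0125,83.4); wshot('w16')"
```

```text
clk 34.45 pos [0.5024 0.2973 0.1279] rpy [-179.9    0.    83.5] F [-0.5  0.1 -2. ] open 0.0479 q6 -1.10
turn units [-0.01  0.01  0.01] | shift BEFORE turn [0.01 0.09 3.85] | AFTER turn [0.01 0.09 3.85]
```

View pics/w16.png

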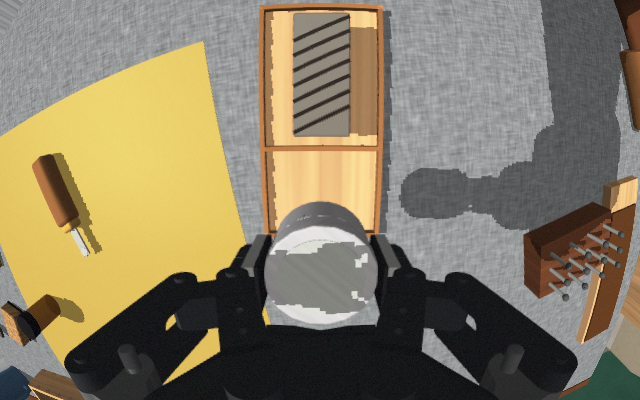

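>>> step_arm:
  increments:
    - [0.01,0.08,0.6,0,0,0,40]
    - [0,0,1,0,0,0,40]
    - [0,0,1,0,0,0,40]
    - [0,0,0.7,0,0,0,40]
    - [0,0,0.4,0,0,0,40]
    - [0,0,0.12,0,0,0,40]
    - [0,0,0,0,0,0,40]
    - [0,0,0,0,0,0,40]

```text
clock: 35.5
position: [0.5067, 0.2978, 0.0157]
ee_rot: [3.139, -0.001, 1.456]
force: [-0.1, 0.4, -1.0]
opening: 0.0478
```

>>> step_arm:
  increments:
    - [0,0,0.04,0,0,0,40]
    - [0,0,0,0,0,0,40]

```text
clock: 35.75
position: [0.506, 0.2975, 0.0136]
ee_rot: [3.141, -0.001, 1.456]
force: [-0.2, 0.1, -1.4]
opening: 0.0481
```

>>> step_arm:
  increments:
    - [0,0,0.05,0,0,0,40]
    - [0,0,0,0,0,0,40]

```text
clock: 36.0
position: [0.5057, 0.2973, 0.0116]
ee_rot: [3.142, -0.0, 1.456]
force: [0.3, -0.4, -1.1]
opening: 0.0483
```

>>> step_arm:
  increments:
    - [0,0,0.04,0,0,0,40]
    - [0,0,0,0,0,0,40]

```text
clock: 36.25
position: [0.5058, 0.2974, 0.0115]
ee_rot: [-3.141, 0.0, 1.456]
force: [-3.6, -1.6, 5.4]
opening: 0.0484
```

>>> step_arm:
  increments:
    - [0,0,0,0,0,0,66]
    - [0,0,0,0,0,0,66]
    - [0,0,0,0,0,0,66]
    - [0,0,-0.3,0,0,0,66]
    - [0,0,-0.7,0,0,0,66]
    - [0,0,-1,0,0,0,100]
    - [0,0,-1,0,0,0,100]
    - [0,0,-0.8,0,0,0,100]
    - [0,0,0,0,0,0,100]

```text
clock: 37.38
position: [0.508, 0.2982, 0.1289]
ee_rot: [3.134, -0.004, 1.456]
force: [-0.4, -0.3, -0.3]
opening: 0.0858
```

```bash
python3 -c "
from h import *
plan(.463,-.009,.13,107); wshot('w17')"
```

```text
clk 37.38 pos [0.508  0.2982 0.1289] rpy [179.6  -0.2  83.4] F [-0.4 -0.3 -0.3] open 0.0858 q6 -1.10
turn units [ 0.08 -0.02 -3.93] | shift BEFORE turn [-10.34  -0.31  -0.08] | AFTER turn [-9.35 -4.43 -0.04]
```

View pics/w17.png

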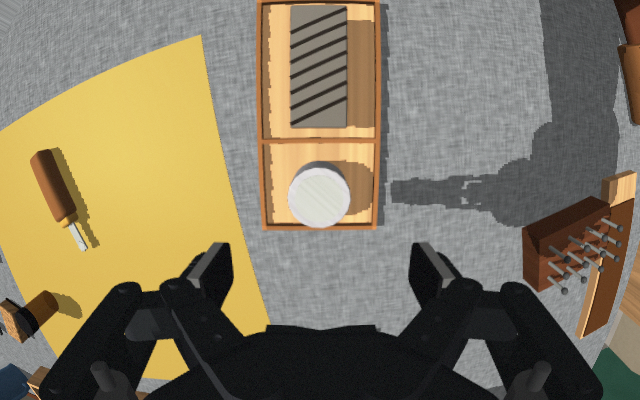

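```bash
python3 - <<'E'
from h import *
t=pts("w17",(0,0,1),[(319,197)],.04)[0]; e=pts("w17",(0,0,1),[(262,229),(378,229)],.012); d=pts("w17",(0,0,1),[(262,141),(378,141)],.012)
m=e.mean(0); x=m-d.mean(0); print(t,e,m,np.linalg.norm(x),np.degrees(np.arctan2(x[1],x[0])))
x/=np.linalg.norm(x); print("tin in tray x",.103+(t-m)@x,"y",(t-m)@np.array([-x[1],x[0]]))
E
```

```text
[0.50497727 0.29784862] [[0.5369543  0.2419561 ]
 [0.54918304 0.34680395]] [0.54306867 0.29438003] 0.07947592586486996 -6.561740913647386
tin in tray x 0.06476175028387174 y -0.0009069803106522425
```

>>> step_arm:
  increments:
    - [-0.7,0,0,0,0,-0.4,100]
    - [-1,0,0,0,0,0,100]
    - [-1,0,0,0,0,0,100]
    - [-1,0,0,0,0,0,100]
    - [-1,0,0,0,0,0,100]
    - [-1,0,0,0,0,0,100]
    - [-1,0,0,0,0,0,100]
    - [-1,0,0,0,0,0,100]
    - [-1,0,0,0,0,0,100]
    - [-1,0,0,0,0,0,100]

```text
clock: 38.67
position: [0.4825, 0.0064, 0.1232]
ee_rot: [-3.14, -0.001, 1.498]
force: [0.2, -0.1, 0.1]
opening: 0.0856
```

>>> step_arm:
  increments:
    - [0,0,0,0,0,-0.9,100]
    - [0,0,0,0,0,-0.9,100]
    - [0,0,0,0,0,-0.9,100]
    - [0,0,0,0,0,-0.8,100]
    - [0,0,0,0,0,0,100]

```text
clock: 39.3
position: [0.4828, 0.0073, 0.1233]
ee_rot: [-3.14, -0.001, 1.863]
force: [-0.4, 0.0, -0.4]
opening: 0.0854
```

```bash
python3 -c "
from h import *
plan(.463,-.009,.12,107)"
```

```text
clk 39.30 pos [0.4828 0.0073 0.1233] rpy [-1.799e+02 -1.000e-01  1.067e+02] F [-0.4  0.  -0.4] open 0.0854 q6 -2.06
turn units [-0.01 -0.01 -0.04] | shift BEFORE turn [-0.33 -0.79  0.11] | AFTER turn [-0.33 -0.79  0.11]
```

>>> step_arm:
  increments:
    - [-0.33,-0.79,0,0,0,-0.04,100]
    - [0,0,0,0,0,0,100]
    - [0,0,0,0,0,0,100]

```text
clock: 39.67
position: [0.4641, -0.009, 0.1244]
ee_rot: [3.141, -0.0, 1.867]
force: [-0.2, -0.2, 0.7]
opening: 0.0855
```

```bash
python3 -c "
from h import *
plan(.463,-.009,.12,107);wshot('w18');crop('pics/w18.png',260,90,120,190,4,'pics/c18.png')"
```

```text
clk 39.67 pos [ 0.4641 -0.009   0.1244] rpy [180.  -0. 107.] F [-0.2 -0.2  0.7] open 0.0855 q6 -2.11
turn units [ 0.01 -0.   -0.  ] | shift BEFORE turn [ 0.01 -0.03  0.15] | AFTER turn [ 0.01 -0.03  0.15]
```

View pics/c18.png

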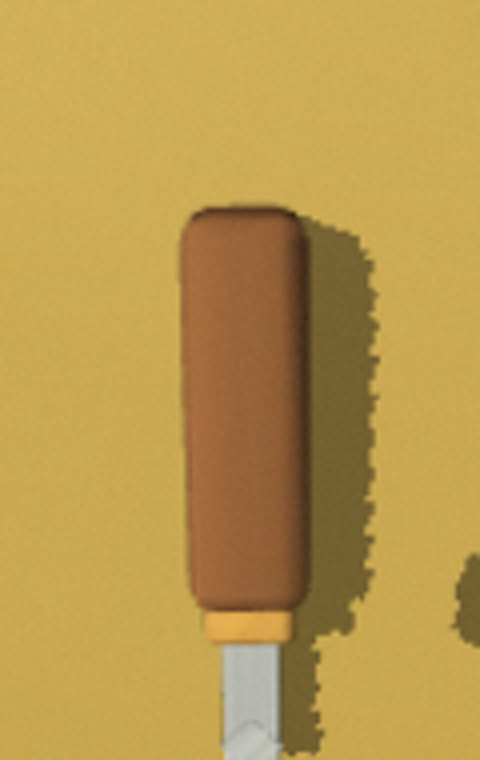

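```bash
python3 - <<'E'
from h import *
crop('pics/w18.png',290,220,60,60,8,'pics/c18b.png')
o=(260,90,4)
print(rectp(pts("w18",o,[(183,210),(308,210),(308,608),(193,608)],.016)))
r=pts("w18",o,[(245,207)],.02)[0]; f=pts("w18",o,[(249,640)],.02)[0]; print("rear",r,"ferrule end",f,np.linalg.norm(f-r)); d=(f-r)/np.linalg.norm(f-r); print("yaw",np.degrees(np.arctan2(d[1],d[0])),"handle ctr",r+.043*d)
E
```

```text
(array([ 0.463 , -0.0079]), 'L', np.float64(0.087), 'W', np.float64(0.0253), 'yaw', np.float64(17.8), np.float64(17.0))
rear [ 0.42074549 -0.0215411 ] ferrule end [0.51023855 0.00681487] 0.09387793965385097
yaw 17.580861430391096 handle ctr [ 0.46173703 -0.00855289]
```

View pics/c18b.png

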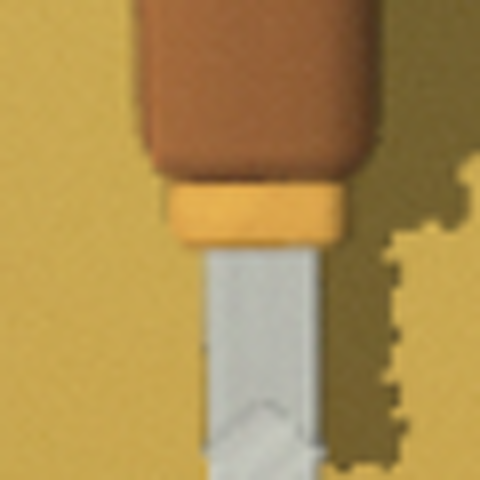

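>>> step_arm:
  increments:
    - [0.0,-0.05,0.6,0,0,-0.08,100]
    - [0,0,1,0,0,0,100]
    - [0,0,1,0,0,0,100]
    - [0,0,0.7,0,0,0,80]
    - [0,0,0.4,0,0,0,60]
    - [0,0,0.1,0,0,0,60]
    - [0,0,0,0,0,0,60]
    - [0,0,0,0,0,0,60]

```text
clock: 40.72
position: [0.4633, -0.0097, 0.0114]
ee_rot: [3.139, 0.001, 1.877]
force: [-1.2, 0.3, -0.1]
opening: 0.0513
```

```bash
python3 -c "
from h import *
plan(.4625,-.0083,.010,107.5)"
```

```text
clk 40.73 pos [ 0.4633 -0.0097  0.0114] rpy [179.9   0.  107.5] F [-1.2  0.3 -0.1] open 0.0513 q6 -2.12
turn units [0.02 0.01 0.01] | shift BEFORE turn [ 0.05 -0.01  0.05] | AFTER turn [ 0.05 -0.01  0.05]
```

>>> step_arm:
  increments:
    - [0.05,0,0.04,0,0,0,60]
    - [0,0,0,0,0,0,15]
    - [0,0,0,0,0,0,15]
    - [0,0,0,0,0,0,15]
    - [0,0,0,0,0,0,15]
    - [0,0,0,0,0,0,15]
    - [0,0,0,0,0,0,15]

```text
clock: 41.6
position: [0.4625, -0.0082, 0.0097]
ee_rot: [3.14, 0.0, 1.877]
force: [-1.3, 0.7, 4.8]
opening: 0.0244
```

>>> step_arm:
  increments:
    - [0,0,-0.4,0,0,0,15]
    - [0,0,-0.8,0,0,0,15]
    - [0,0,-1,0,0,0,15]
    - [0,0,-1,0,0,0,15]
    - [0,0,-0.8,0,0,0,15]
    - [0,0,0,0,0,0,15]

```text
clock: 42.35
position: [0.4632, -0.0084, 0.1313]
ee_rot: [3.137, 0.002, 1.877]
force: [0.1, -0.6, -1.6]
opening: 0.0245
```

```bash
python3 - <<'E'
from h import *
th=np.radians(-8.7);c=np.array([.4692,-.3112]); t=c+np.array([[np.cos(th),-np.sin(th)],[np.sin(th),np.cos(th)]])@np.array([-.022,.044]); print(t)
plan(t[0],t[1],.13,81.3);wshot('w19')
E
```

```text
[ 0.45410861 -0.26437853]
clk 42.35 pos [ 0.4632 -0.0084  0.1313] rpy [1.797e+02 1.000e-01 1.075e+02] F [ 0.1 -0.6 -1.6] open 0.0245 q6 -2.12
turn units [0.05 0.01 4.37] | shift BEFORE turn [-8.04 -2.86  0.05] | AFTER turn [-8.48  0.99  0.04]
```

View pics/w19.png

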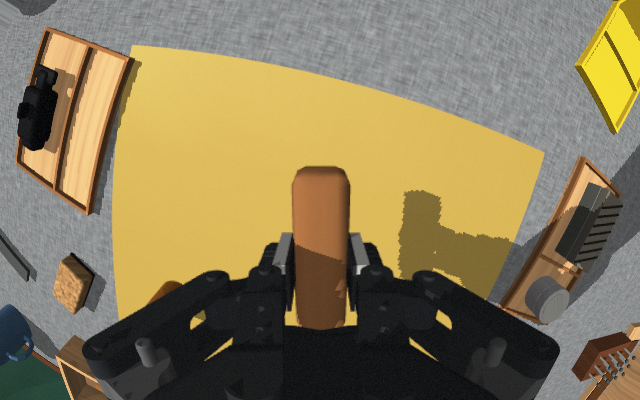

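>>> step_arm:
  increments:
    - [0,0,0,0,0,0.9,15]
    - [0,0,0,0,0,0.9,15]
    - [0,0,0,0,0,0.9,15]
    - [0,0,0,0,0,0.9,15]
    - [-0.5,0.05,0,0,0,0.77,15]
    - [-1,0.1,0,0,0,0,15]
    - [-1,0.1,0,0,0,0,15]
    - [-1,0.1,0,0,0,0,15]
    - [-1,0.1,0,0,0,0,15]
    - [-1,0.1,0,0,0,0,15]

```text
clock: 43.65
position: [0.4532, -0.174, 0.127]
ee_rot: [-3.138, -0.002, 1.419]
force: [0.4, -0.2, -1.5]
opening: 0.0246
```

>>> step_arm:
  increments:
    - [-1,0.15,0,0,0,0,15]
    - [-1,0.15,0,0,0,0,15]
    - [-0.7,0.1,0,0,0,0,15]
    - [-0.2,0.05,0,0,0,0,15]
    - [0,0,0,0,0,0,15]

```text
clock: 44.28
position: [0.4545, -0.2614, 0.1286]
ee_rot: [-3.141, -0.001, 1.419]
force: [0.1, -0.7, -1.3]
opening: 0.0242
```

```bash
python3 -c "
from h import *
plan(.4541,-.2644,.015,81.3);wshot('w20');crop('pics/w20.png',180,70,240,210,3.3,'pics/c20.png')"
```

```text
clk 44.27 pos [ 0.4545 -0.2614  0.1286] rpy [-1.80e+02 -1.00e-01  8.13e+01] F [ 0.1 -0.7 -1.3] open 0.0242 q6 -2.14
turn units [-0.01 -0.01 -0.  ] | shift BEFORE turn [-0.11  0.    3.79] | AFTER turn [-0.1   0.    3.79]
```

View pics/c20.png

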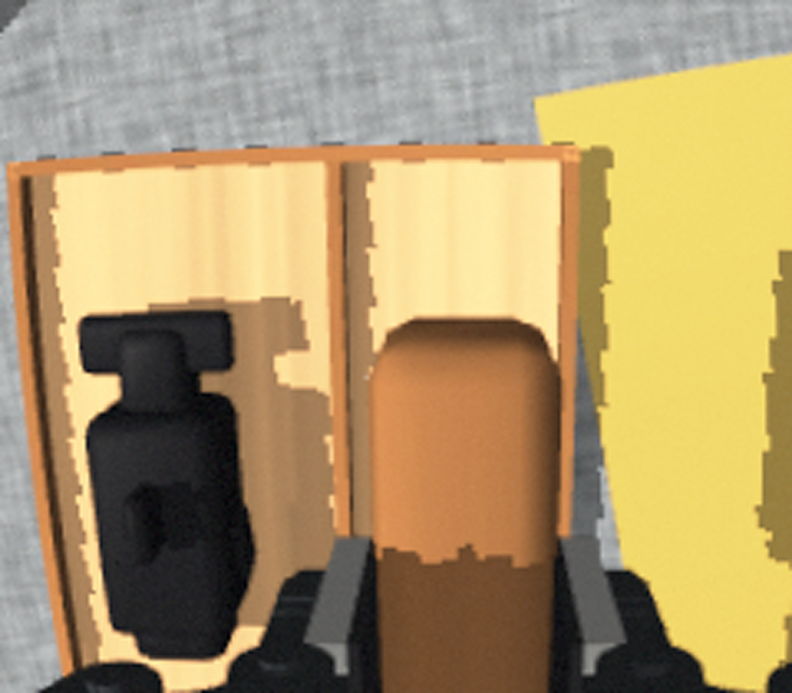

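```bash
python3 - <<'E'
from h import *
A,B,D=pts("w20",(180,70,3.3),[(8,165),(580,150),(335,158)],.012); y=B-A; print(A,B,np.linalg.norm(y),np.degrees(np.arctan2(-y[0],y[1])),"div at",np.linalg.norm(D-A))
th=np.radians(-8.7); M=np.array([[np.cos(th),-np.sin(th)],[np.sin(th),np.cos(th)]]); c=(A+B)/2+M@[.089,0]; t=c+M@[-.022,.044]; print("ctr",c,"tgt",t); plan(t[0],t[1],.015,81.3)
w=pts("w20",(180,70,3.3),[(110,640),(235,640),(90,420),(235,420)],.025); print("whale pts in tray",((w-c)@M).round(4))
h=pts("w20",(180,70,3.3),[(165,655),(155,312)],.02); print(((h-c)@M).round(4))
E
```

```text
[ 0.36980252 -0.3720478 ] [ 0.39312395 -0.22235839] 0.15149525016098717 -8.855421165069433 div at 0.0898025122137068
ctr [ 0.46943919 -0.31066531] tgt [ 0.4543478  -0.26384384]
clk 44.33 pos [ 0.4546 -0.261   0.1287] rpy [-1.80e+02 -1.00e-01  8.13e+01] F [-0.4 -0.3 -0.9] open 0.0242 q6 -2.14
turn units [-0.   -0.01  0.  ] | shift BEFORE turn [-0.1   0.01  3.79] | AFTER turn [-0.09  0.01  3.79]
whale pts in tray [[ 0.0425 -0.0533]
 [ 0.0408 -0.0164]
 [-0.0219 -0.0512]
 [-0.0219 -0.0116]]
[[ 0.0493 -0.039 ]
 [-0.0492 -0.0326]]
```

>>> step_arm:
  increments:
    - [-0.09,0,0.6,0,0,0,15]
    - [0,0,1,0,0,0,15]
    - [0,0,1,0,0,0,15]
    - [0,0,0.7,0,0,0,15]
    - [0,0,0.35,0,0,0,15]
    - [0,0,0.1,0,0,0,15]
    - [0,0,0,0,0,0,15]
    - [0,0,0,0,0,0,15]

```text
clock: 45.32
position: [0.455, -0.2649, 0.0176]
ee_rot: [3.14, 0.001, 1.419]
force: [0.4, 0.3, 0.1]
opening: 0.0245
```

>>> step_arm:
  increments:
    - [0,0,0.04,0,0,0,15]
    - [0,0,0,0,0,0,15]

```text
clock: 45.58
position: [0.4545, -0.2646, 0.0158]
ee_rot: [3.141, -0.0, 1.419]
force: [-0.1, 0.6, -1.4]
opening: 0.0246
```

>>> step_arm:
  increments:
    - [0,0,0.05,0,0,0,15]
    - [0,0,0,0,0,0,15]

```text
clock: 45.82
position: [0.4543, -0.2644, 0.0138]
ee_rot: [3.141, -0.001, 1.419]
force: [0.1, 0.9, -0.3]
opening: 0.0246
```

>>> step_arm:
  increments:
    - [0,0,0.03,0,0,0,15]
    - [0,0,0,0,0,0,15]

```text
clock: 46.08
position: [0.4544, -0.2644, 0.0138]
ee_rot: [-3.141, -0.001, 1.419]
force: [-2.5, 1.8, 4.9]
opening: 0.0245
```

Contact with the floor. Release and rise.

>>> step_arm:
  increments:
    - [0,0,0,0,0,0,46]
    - [0,0,0,0,0,0,46]
    - [0,0,0,0,0,0,46]
    - [0,0,-0.3,0,0,0,46]
    - [0,0,-0.7,0,0,0,46]
    - [0,0,-1,0,0,0,100]
    - [0,0,-1,0,0,0,100]
    - [0,0,-1,0,0,0,100]
    - [0,0,-0.5,0,0,0,100]
    - [0,0,0,0,0,0,100]

```text
clock: 47.32
position: [0.4549, -0.265, 0.1494]
ee_rot: [3.139, 0.001, 1.419]
force: [0.7, 0.0, 0.2]
opening: 0.0855
```

```bash
python3 -c "
from h import *
plan(.45,-.26,.13,81);wshot('w21');shot('scene','scene2');shot('top','top2');crop('pics/w21.png',200,60,240,230,3,'pics/c21.png');crop('pics/scene2.png',160,110,320,200,2.5,'pics/c22.png')"
```

```text
clk 47.33 pos [ 0.4549 -0.265   0.1494] rpy [1.798e+02 1.000e-01 8.130e+01] F [0.7 0.  0.2] open 0.0855 q6 -2.14
turn units [0.03 0.01 0.05] | shift BEFORE turn [ 0.14 -0.19  0.65] | AFTER turn [ 0.14 -0.19  0.65]
```

View pics/c21.png

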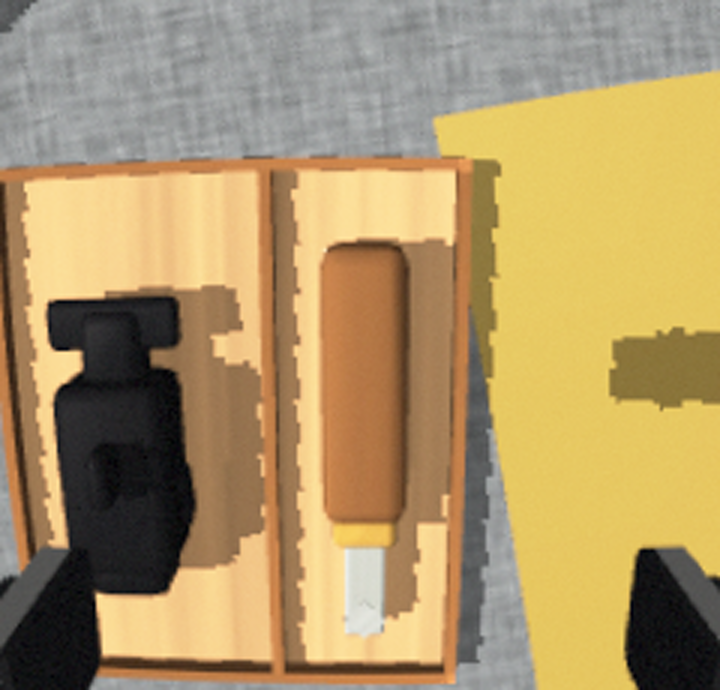

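View pics/c22.png

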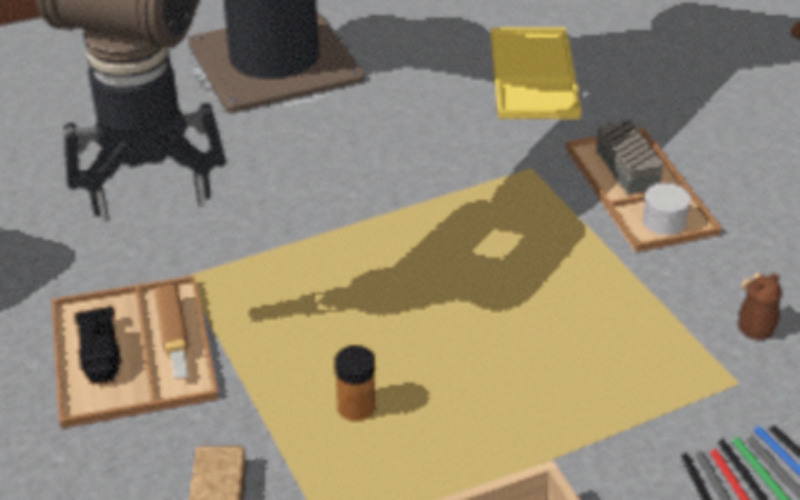

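View pics/top2.png

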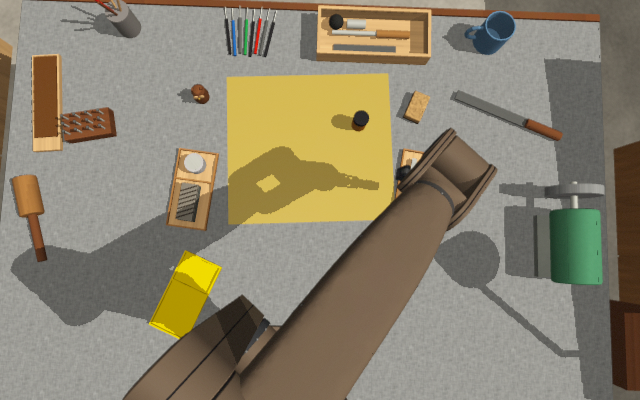

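```bash
python3 - <<'E'
from h import *
th=np.radians(-8.7); M=np.array([[np.cos(th),-np.sin(th)],[np.sin(th),np.cos(th)]]); c=np.array([.4694,-.3107])
w=pts("w21",(200,60,3),[(365,245),(364,635)],.019); k=(w-c)@M; print("knife",k,k.mean(0))
w=pts("w21",(200,60,3),[(113,297),(128,592)],.02); k=(w-c)@M; print("whale",k,k.mean(0))
s=bot.read_state(); print(s["clock"],s["force"])
from station import close_job
print(close_job())
E
```

```text
knife [[-0.06383029  0.04371872]
 [ 0.06425672  0.04360259]] [0.00021322 0.04366066]
whale [[-0.04925639 -0.03237803]
 [ 0.04905426 -0.03499732]] [-0.00010106 -0.03368767]
47.475 [ 0.16828245 -0.39450491 -0.40011044]
the job is handed in; nothing more can be done
None
```

Both kits are made up and the job was handed in at about 47 s. All my last camera checks were within the limits; `close_job` gives no verdict.

| Item | Measured position | Measured in |
|---|---|---|
| Whale | (0, −34 mm) | carving tray, wide bay |
| Knife | (0, +44 mm) | carving tray, narrow bay |
| Honing stone | about (−38, 0 mm) | sharpening tray, large bay |
| Flattening stone | within about 1 mm of flush and 1° of parallel, grooves up | on the honing stone |
| Tin | (+65, −1 mm) | sharpening tray, small bay |

- **Resting and clear:** All items look flat in the final pictures, and the gripper stood about 0.15 m up, touching nothing. I lowered both stones, the tin and the knife until the wrist force showed contact. The whale's contact was less clear, so I released it at the height worked out from its pick. The pictures show it on its belly.
- **Jar and owl:** They are at the same places in the top picture as at the start, by eye only; I did not measure them.
- **Disagreement:** The top and wrist cameras differed by 2–3 mm, which fits the stated calibration. I used an average of the two at first and the wrist camera for the later placings.

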